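# Shelve two leaning books and close up the row

## Robot

A 6-joint arm with a two-finger parallel gripper is mounted at the origin on the work surface; the furniture and walls round the work are solid. World frame = base frame: x ahead of the robot, y to its left, z up, the work surface at z = 0. Lengths are in m, angles in degrees, forces in N, time in s.
With the tool pointing down it reaches from about 0.4 to 0.825 m from the base axis. Payload 7 kg.
Tool frame: the origin (TCP) lies on the centre line of the jaws, within the pads' length; the fingertips stand r.tip_reach ahead of it and the grasp point (between the pads) is the TCP (r.tip_reach is the distance from the TCP to the fingertips, in m); z points along the fingers, y is the line along which they close (so a half turn about z gives the same grasp; the last joint's range is limited). The gripper opens to 88 mm and grips with 3 to 60 N. Pads are 19 mm wide; open, the fingers measure 130 mm over their backs; the gripper's body (78 mm by 193 mm) begins 47 mm behind the grasp point.
Start: joints at [-58.264, 20.546, 0.682, 0, -70.136, -16.507], TCP at [0.177, -0.651, 0.246] pointing down, gripper open.
Joint ranges: [-176.03, 176.03], [-82.01, 121.73], [-58.28, 71.71], [-173.87, 95.51], [-174.79, -0.11], [-173.66, 173.66]. Speed limits (degrees/s): [136.94, 136.94, 172.46, 180, 180, 180].

## Interface

Orientations are given as [roll, pitch, yaw] about the fixed x, y, z axes, in that order (R = Rz(yaw) Ry(pitch) Rx(roll)).
In Python, from plant import sensors, cams, r gives the robot as it stands.
- The arm moves only by the tool drive_tool, never from a script. Its argument "rows" is a list of rows, each an object of numbers: "fingers": the gripper's target within -1 to 1 (fully open at 1, half-way at 0, shut at -1); "x", "y", "z": the shift along the tool's x, y, z in m; "spin": the turn about the tool's z in rad. A call has 1 to 10 rows; each row is the pose to reach, as a shift and turn from the pose commanded when the call began, along the tool's axes at that moment; what a row does not reach only later rows make up. A row lasts 1/8 s, in which the tool goes at most 62.5 mm and 10.7 degrees, less where a joint would pass 70% of its speed; a pose out of reach is approached as far as the arm can. A call with a gripper value outside its range is refused whole. The fingers move at their own pace and stop on an object; "newtons" is the grip in N (left out, the last holds). Time passes only in rows, so rows that repeat a pose let the fingers close. It gives the time, the measured TCP pose, the force, the opening and the grip force at its end, in the units of the state.
- sensors.get_state(): the state, without advancing time (a new reading comes with each control period).
- cams.capture(name): name is "scene" or "top" or "wrist"; returns a dict with "pixels" (420x560x3 uint8, red, green, blue), "intrinsics" (3x3 intrinsics, pixels), "eye" and "orientation" of the camera in the world; the wrist camera has in their place "T_tool_cam" (4x4, takes a point from camera to tool coordinates, whose origin is the TCP and whose axes are the flange's). Camera axes: x right, y up, looking along -z (the intrinsics and any distortion apply to the point x, -y, -z); pixel columns grow to the right and rows downward; lengths in m; the calibration is good to about 2 mm. A picture is of the moment at which its call begins: read the wrist's pose just before it. There is no depth.
- r.close_job(): hands the job in; it is judged then, once.
The state is a dict: "time_s": time; "joints": joint angles; "qd": joint speeds; "joint_torque": joint torques, N m; "tcp_pos": TCP position; "eef_rot": TCP orientation; "contact_force": force on the tool from outside, world axes, zero at the start; "moment": the same for the moment, N m; "gripper_width": finger opening in m; "gripper_force": force on a finger pad.
Only numpy, scipy, OpenCV 4.12 (cv2) and the standard library are available. Lean on these libraries where they do the work, as an engineer would, in place of code of your own. Each camera call takes 0.05 s, during which the arm holds its last target. There are 200 camera calls.

## Task

Take the red and the green book out of the slanted white sorter and stand them upright in the wooden desk rack next to the two cream books, in either order, right way up, with their spines facing the robot and in line with the others. Slide the bookend up by its wooden post until the row has no gaps and is pressed into the sprung cork pad at the rack's other end, so that it stays firmly clamped; do not ram it, and leave the other things on the desk alone.

Things in the scene. Friction and masses are not known exactly. Their poses are not given: they have to be found in the camera images.
- rack: Light wooden book rack, fixed: board 170 (x) x 354 (y) x 12 mm thick, back strip 30 mm high along its far edge (inner face at own x = +77 mm). Origin: centre of the underside; own y runs along the row towards the sprung end (z up), spines face own -x. The sprung cork pad at that end is set elsewhere each time, face at own y = +120 to +138 mm, and is not reported: see bookend.
- bookend (a joint): Dark steel bookend's slide, m; grows towards the cork pad (rack +y), travel 0.2. Its panel, 110 mm high, has its inner face at rack y = -85 mm + this value. It drags 3 N and stays where left. Shoving it and the four books along takes up to 14 N. The pad then yields 7 mm, from 2 to 8 N, before a hard stop: a push of about 20 N clamps the row well in every case.
- bookend_post (a point): Middle of the bookend's wooden post, 52 mm above the desk; axes as the rack's. The post is 24 mm (rack x) x 20 mm (rack y), its top 83 mm above the desk; it stands outside the row, 75 mm to the -y side of the panel's inner face. Push its outer (-y) side or grip it.
- sorter: White two-slot sorter, fixed, 150 (x) x 190 (y) mm. Origin: centre of the underside, z up. Slots lean 25 degrees: a book's top lies further to own +y than its foot. Each has a back plate on the book's +y side reaching 115 mm up the slope, and a lip 28 mm before it, 30 mm high; above these a book is free on both sides. Plate feet at own y = -75 and +20 mm, z = 16 mm. Books come out up the slope.
- red_book: Red hard cover book, 131 (own x) x 176 (own y) x 21 mm (own z), 0.34 kg, leaning in either slot of the sorter, spine to the sorter's -x. Own y points up its height, own x from spine to fore edge, own z through its thickness. Origin: centre of the back cover's outer face, which rests on the slot's plate (in the rack it faces +y); front cover at z = +21 mm; top edge at y = +88 mm.
- red_spine (a point): Middle of the red book's spine: own x = -65.5, z = 10.5 mm from the book's origin. Axes as the book's.
- green_book: Green hard cover book, 138 (own x) x 182 (own y) x 22 mm (own z), 0.39 kg, in the sorter's other slot, the same way round as the red one. Axes and origin alike: origin at the centre of the back cover's outer face, front cover at z = +22 mm, top edge at y = +91 mm.
- green_spine (a point): Middle of the green book's spine: own x = -69, z = 11 mm from the book's origin. Axes as the book's.
- cream_a: Cream hard cover book, 143 x 190 (high) x 18 mm thick, standing in the rack nearest the cork pad, 2 to 22 mm off it. Own y up, own z through its thickness (towards rack -y). Origin: centre of the cover that faces the pad; the other cover at z = +18 mm. Spine 71 mm from the origin, to rack -x.
- cream_b: Second cream book, the same as cream_a, standing next to it on the side away from the pad, with a gap of 2 to 30 mm.
- tumbler: Glass tumbler, 77 mm across, 84 mm high; a bystander. Origin: centre of its underside.
- mouse: White computer mouse, 107 x 58 x 33 mm; a bystander. Origin: centre of its underside.
- phone: Black phone lying flat, 148 x 73 x 8 mm; a bystander. Origin: centre of its underside.

How it is judged:
By the outcome, as a careful person would: the job done as asked, in the order asked, and still so for the second after the job is handed in, with the robot touching nothing.
It also fails if it takes over 70 s, if anything falls off the work surface, if the arm or the gripper's body presses on something with over 40 N, if the wrist force passes 120 N, or if a joint passes its speed limit or range.

## Working session

There is one attempt and no reset: what is moved stays moved. The work goes in short steps, Python scripts to look and compute and a tool call to move; the robot and the scene stay as the last step left them, time stands still between calls to the robot, and variables do not carry over. Pictures are saved under pics/ and viewed, at most 10 in all, crops included, and the job is handed in when it is done.

Besides the shell and the picture viewer there is one more tool, called after "Request:" as name(argument=value, ...), one argument or row to a line, values as JSON. drive_tool: Moves the arm, as the interface text tells. Its arguments: {"type":"object","properties":{"rows":{"type":"array"},"newtons":{"type":"number"}},"required":["rows"]}

```bash
ls; mkdir -p pics; python3 - <<'E'
from plant import sensors,cams,r
import cv2,numpy as np
s=sensors.get_state();print(s, r.tip_reach)
for n in("scene","top","wrist"):
    c=cams.capture(n);cv2.imwrite(f"pics/{n}0.png",c["pixels"][:,:,::-1])
    print(n,{k:np.round(v,4).tolist() for k,v in c.items() if k!="pixels"})
E
```

```text
pics
{'time_s': 0.0, 'joints': array([-5.82647414e+01,  2.05903217e+01,  6.32650941e-01, -1.78427504e-02,
       -7.01371551e+01, -1.65070362e+01]), 'qd': array([-0.01952447,  0.06643487,  0.00227141, -0.05465425, -0.0546278 ,
        0.07295447]), 'joint_torque': array([ 2.75812827e-04, -5.82719886e+01,  2.93051594e+01,  6.99706793e+00,
        7.03178113e-03, -9.70552696e-05]), 'tcp_pos': array([ 0.17713577, -0.65085509,  0.24463388]), 'eef_rot': array([ 1.79904316e+02, -1.08634342e-02, -1.64777845e+02]), 'contact_force': array([-0.23800973, -0.56735578,  0.34106677]), 'moment': array([ 0.003746  ,  0.03092567, -0.02115285]), 'gripper_force': 0.0, 'gripper_width': 0.08760130579260997} 0.019
scene {'intrinsics': [[415.9598, 0.0, 279.5123], [0.0, 415.9598, 207.4055], [0.0, 0.0, 1.0]], 'eye': [0.0871, 0.145, 1.068], 'orientation': [28.4707, -0.1904, -100.4724]}
top {'intrinsics': [[458.4726, 0.0, 280.0229], [0.0, 458.4726, 211.8402], [0.0, 0.0, 1.0]], 'eye': [0.3876, 0.0446, 1.0899], 'orientation': [11.1325, 0.1141, -89.2979]}
wrist {'intrinsics': [[316.8316, 0.0, 281.1563], [0.0, 316.8316, 212.5418], [0.0, 0.0, 1.0]], 'T_tool_cam': [[-0.0, 0.9532, 0.3022, 0.082], [1.0, 0.0001, -0.0001, 0.0001], [-0.0002, 0.3022, -0.9532, -0.1381], [0.0, 0.0, 0.0, 1.0]]}
```

View pics/scene0.png

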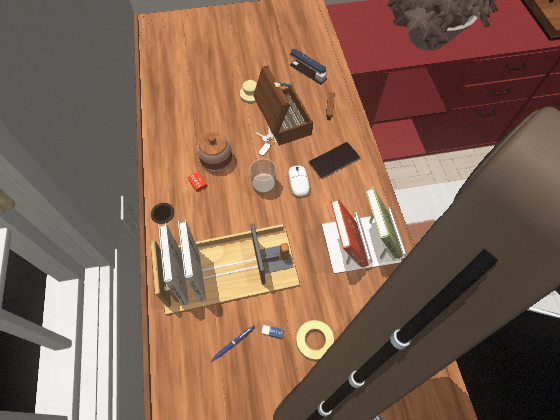

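View pics/top0.png

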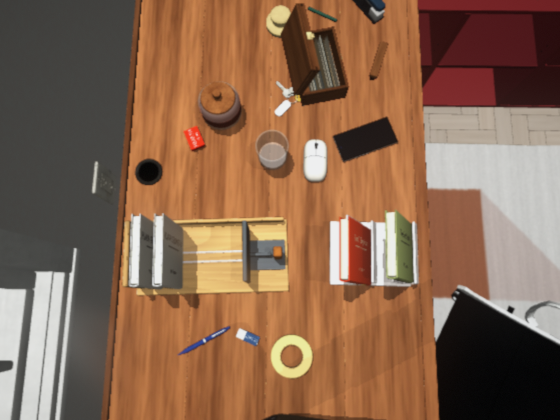

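Both fixed views show the rack to the left (+y) with its creams at top-view cols 130–185, panel at ~245 and post at ~277. The sorter is to the right, with red (~345–370) in its +y slot and green (~388–412) in the −y slot. Next I enlarge these areas to pick matching points.

```bash
python3 - <<'E'
import cv2,numpy as np
a=cv2.imread("pics/scene0.png");b=cv2.imread("pics/top0.png")
def crop(im,x0,y0,w,h,s):
    c=cv2.resize(im[y0:y0+h,x0:x0+w],None,fx=s,fy=s,interpolation=cv2.INTER_CUBIC)
    for x in range((x0//10+1)*10,x0+w,10):
        cv2.line(c,((x-x0)*s,0),((x-x0)*s,10 if x%50 else 22),(255,255,0),1)
        if x%20==0: cv2.putText(c,str(x),((x-x0)*s-10,20),0,.35,(255,255,0),1)
    for y in range((y0//10+1)*10,y0+h,10):
        cv2.line(c,(0,(y-y0)*s),(8,(y-y0)*s),(255,255,0),1)
        if y%20==0: cv2.putText(c,str(y),(8,(y-y0)*s),0,.35,(255,255,0),1)
    return c
sc=np.vstack([crop(a,145,215,160,100,5)[:500]]);cv2.imwrite("pics/a.png",sc)
cv2.imwrite("pics/b.png",crop(b,118,205,175,95,4) )
s1=crop(a,315,180,100,100,4);s2=crop(b,320,200,100,100,4)
cv2.imwrite("pics/c.png",np.hstack([s1,s2]))
E
```

```text
(no output)
```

View pics/a.png

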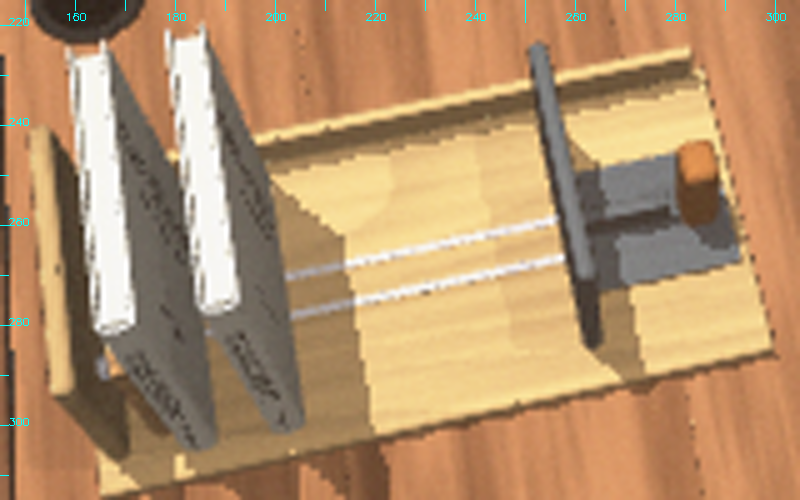

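View pics/b.png

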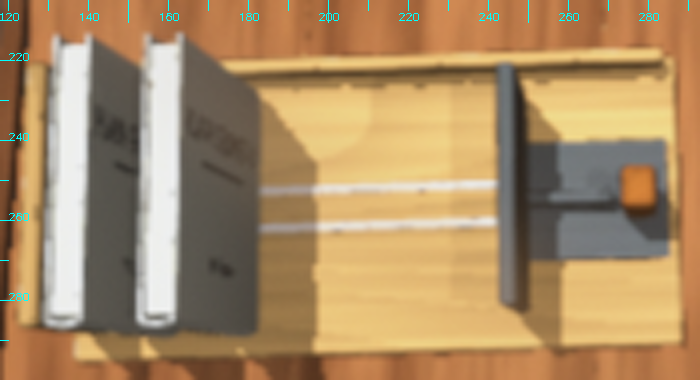

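View pics/c.png

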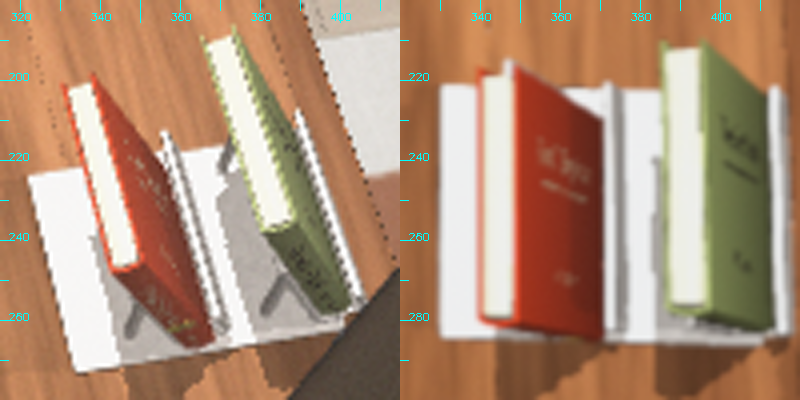

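The crops give clear top-edge corners of all four books, the panel, the post top and the board corners (full-image pixels in the script). I now triangulate them.

```bash
cat > h.py <<'E'
import numpy as np,cv2
from scipy.spatial.transform import Rotation as R
def P(K,eye,Rm):  # Rm: cam->world, camera x right,y up,-z fwd
    C=np.asarray(Rm)@np.diag([1,-1,-1.]);return np.asarray(K)@np.c_[C.T,-C.T@np.asarray(eye)]
def rot(o): return R.from_euler("xyz",o,degrees=True).as_matrix()
def Pfix(c): return P(c["intrinsics"],c["eye"],rot(c["orientation"]))
def Pwrist(c,s):
    T=np.eye(4);T[:3,:3]=rot(s["eef_rot"]);T[:3,3]=s["tcp_pos"];T=T@np.asarray(c["T_tool_cam"])
    return P(c["intrinsics"],T[:3,3],T[:3,:3])
def tri(Pa,a,Pb,b):
    X=cv2.triangulatePoints(Pa,Pb,np.array(a,float).reshape(2,1),np.array(b,float).reshape(2,1)).ravel();X=X[:3]/X[3]
    q=Pa@np.r_[X,1];return X,np.hypot(*(q[:2]/q[2]-a))
def plane(Pm,uv,z): # intersect ray with height z
    A=Pm[:,[0,1]];b=Pm[:,2]*z+Pm[:,3]
    H=np.c_[A,b];x=np.linalg.solve(H,[*uv,1]);return x[:2]/x[2]
S=P([[415.9598,0,279.5123],[0,415.9598,207.4055],[0,0,1]],[.0871,.145,1.068],rot([28.4707,-.1904,-100.4724]))
T=P([[458.4726,0,280.0229],[0,458.4726,211.8402],[0,0,1]],[.3876,.0446,1.0899],rot([11.1325,.1141,-89.2979]))
E
python3 - <<'E'
from h import *
D=dict(rack_fr=((300,285),(288.5,290.75)),rack_fl=((165.4,314),(136.75,295)),strip_r=((283,225),(283.5,217.5)),
post=((284.4,244.6),(277.5,250)),panel_far=((253,224),(244.25,221.25)),panel_near=((262.4,270),(246,281.25)),
cb_sL=((186,277.4),(153,286.25)),cb_sR=((192,276),(162,285.5)),cb_fL=((179.6,222.6),(155,214.5)),cb_fR=((186,221),(163.5,214.5)),
ca_sL=((165,281.4),(129.75,286.25)),ca_sR=((171.6,280),(138.5,285.5)),ca_fL=((159,225),(131.75,214.5)),ca_fR=((166,223.4),(140.5,214.5)),
r_sL=((343,248),(340,280.5)),r_sR=((350,245.75),(348.75,281.25)),r_fL=((331.25,201.25),(340,217.5)),r_fR=((338.75,198.75),(348.75,218)),r_bot=((368,266.25),(370.5,285)),
g_sL=((381.25,238),(386.25,278.75)),g_sR=((388.75,235.5),(395,278.25)),g_fL=((365.75,189.5),(385.5,211.25)),g_fR=((373.75,187),(395.75,210.5)),
so_nl=((333.75,273.25),(330,284.5)),so_fl=((322,224.25),(330,221.5)))
for k,(a,b) in D.items():
    X,e=tri(S,a,T,b);print(k,np.round(X*1000),round(e,1))
E
```

```text
rack_fr [413.  27.   9.] 0.2
rack_fl [399. 378.  13.] 0.2
strip_r [582.  41.  34.] 0.1
post [499.  53.  92.] 0.1
panel_far [556. 124. 123.] 0.4
panel_near [430. 119. 125.] 0.5
cb_sL [414. 288. 206.] 0.4
cb_sR [416. 274. 200.] 0.5
cb_fL [554. 295. 197.] 0.9
cb_fR [555. 279. 198.] 0.4
ca_sL [413. 333. 205.] 0.3
ca_sR [416. 319. 200.] 0.2
ca_fL [553. 340. 203.] 0.4
ca_fR [553. 323. 204.] 0.1
r_sL [431. -71. 175.] 0.0
r_sR [429. -87. 185.] 0.3
r_fL [557. -74. 175.] 0.3
r_fR [554. -90. 188.] 0.5
r_bot [ 429. -162.   16.] 0.0
g_sL [ 434. -161.  188.] 0.4
g_sR [ 435. -177.  194.] 0.8
g_fL [ 570. -164.  183.] 0.2
g_fR [ 570. -184.  188.] 0.2
so_nl [429. -69.   7.] 0.0
so_fl [579. -72.   4.] 0.3
```

Points agree with the given sizes. The rack has yaw ≈2.5° and origin ≈(491, 206), with cream tops at z≈202. The sorter has yaw ≈−1.4°, and red's top edge centres at ≈(493, −80, 180). First I go above red.

```bash
cat >> h.py <<'E'
def go(x,y,z,yaw=None,s=None): # print tool-frame shift (mm) to a world target (mm)
    from plant import sensors
    s=sensors.get_state();Rm=rot(s["eef_rot"]);d=Rm.T@(np.array([x,y,z])/1000-s["tcp_pos"])
    sp=0 if yaw is None else -np.radians((yaw-s["eef_rot"][2]+180)%360-180)
    print("t",round(s["time_s"],2),"tcp",np.round(s["tcp_pos"]*1000,1),np.round(s["eef_rot"],1),"shift",np.round(d,4),"spin",round(sp,3),"F",np.round(s["contact_force"],1))
E
python3 -c "
from h import *
go(493,-88,300,178.6)"
```

```text
t 0.15 tcp [ 177.2 -651.   244.8] [ 179.9   -0.  -164.8] shift [-0.4525  0.4603 -0.0546] spin 0.29 F [ 0.  -0.1  1. ]
```

Request:
drive_tool(
  rows=[
    {"fingers":0.4,"x":-0.03,"y":0.03,"z":-0.054,"spin":0.1},
    {"fingers":0.4,"x":-0.4525,"y":0.46,"z":-0.055,"spin":0.29},
    {"fingers":0.4,"x":-0.4525,"y":0.46,"z":-0.055,"spin":0.29},
    {"fingers":0.4,"x":-0.4525,"y":0.46,"z":-0.055,"spin":0.29},
    {"fingers":0.4,"x":-0.4525,"y":0.46,"z":-0.055,"spin":0.29},
    {"fingers":0.4,"x":-0.4525,"y":0.46,"z":-0.055,"spin":0.29},
    {"fingers":0.4,"x":-0.4525,"y":0.46,"z":-0.055,"spin":0.29},
    {"fingers":0.4,"x":-0.4525,"y":0.46,"z":-0.055,"spin":0.29},
    {"fingers":0.4,"x":-0.4525,"y":0.46,"z":-0.055,"spin":0.29},
    {"fingers":0.4,"x":-0.4525,"y":0.46,"z":-0.055,"spin":0.29},
  ],
)

```text
time_s: 1.4
tcp_pos: [0.471, -0.1267, 0.3004]
eef_rot: [180.0, 0.0, 178.6]
contact_force: [1.3, -0.3, 0.5]
gripper_width: 0.0613
gripper_force: 0.0
```

Request:
drive_tool(
  rows=[
    {"fingers":0.4,"x":-0.022,"y":0.038},
    {"fingers":0.4,"x":-0.022,"y":0.038},
    {"fingers":0.4,"x":-0.022,"y":0.038},
  ],
)

```text
invalid input
```

```bash
python3 - <<'E'
from h import *
from plant import sensors,cams
go(493,-90,160,178.6)
s=sensors.get_state();c=cams.capture("wrist");cv2.imwrite("pics/w1.png",c["pixels"][:,:,::-1])
Pm=Pwrist(c,s);np.save("w1.npy",Pm)
for k,X in dict(r_sL=(431,-72,175),r_sR=(429,-89,185),r_fL=(557,-75,175),r_fR=(556,-92,185)).items():
    q=Pm@np.r_[np.array(X)/1000,1];print(k,np.round(q[:2]/q[2],1))
E
```

```text
t 1.4 tcp [ 471.  -126.7  300.4] [180.    0.  178.6] shift [-0.021   0.0372  0.1404] spin 0.001 F [ 1.3 -0.3  0.5]
r_sL [345.5 163.4]
r_sR [326.8 163.3]
r_fL [337.4 295.8]
r_fR [320.8 301.2]
```

View pics/w1.png

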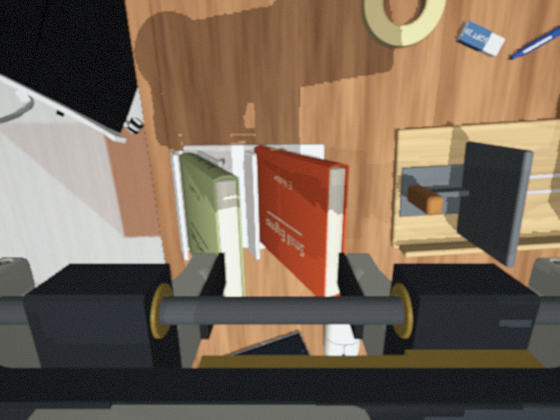

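The wrist view shows red's top spine corners at (346,163) and (328,166), within 2–3 px of prediction, so I descend. Rows apparently need every key.

Request:
drive_tool(
  rows=[
    {"fingers":0.4,"x":-0.022,"y":0.037,"z":0.0,"spin":0.0},
    {"fingers":0.4,"x":-0.022,"y":0.037,"z":0.05,"spin":0.0},
    {"fingers":0.4,"x":-0.022,"y":0.037,"z":0.09,"spin":0.0},
    {"fingers":0.4,"x":-0.022,"y":0.037,"z":0.12,"spin":0.0},
    {"fingers":0.4,"x":-0.022,"y":0.037,"z":0.14,"spin":0.0},
    {"fingers":0.4,"x":-0.022,"y":0.037,"z":0.14,"spin":0.0},
  ],
  newtons=15,
)

```text
time_s: 2.2
tcp_pos: [0.4923, -0.0925, 0.1587]
eef_rot: [-180.0, -0.2, 178.6]
contact_force: [-0.1, 0.5, 0.1]
gripper_width: 0.0614
gripper_force: 0.0
```

Request:
drive_tool(
  rows=[
    {"fingers":-0.5,"x":0,"y":0.001,"z":0,"spin":0},
    {"fingers":-0.5,"x":0,"y":0.001,"z":0,"spin":0},
    {"fingers":-1,"x":0,"y":0.001,"z":0,"spin":0},
    {"fingers":-1,"x":0,"y":0.001,"z":0,"spin":0},
    {"fingers":-1,"x":0,"y":0.001,"z":0,"spin":0},
  ],
  newtons=15,
)

```text
time_s: 2.82
tcp_pos: [0.4941, -0.0913, 0.161]
eef_rot: [-180.0, 0.1, 178.6]
contact_force: [-0.5, 2.2, 6.3]
gripper_width: 0.0371
gripper_force: 14.1
```

The opening of 37 mm matches a leaning 21 mm book, so I lift along the slope.

Request:
drive_tool(
  rows=[
    {"fingers":-1,"x":0,"y":0.002,"z":-0.005,"spin":0},
    {"fingers":-1,"x":0,"y":0.005,"z":-0.01,"spin":0},
    {"fingers":-1,"x":0,"y":0.009,"z":-0.02,"spin":0},
    {"fingers":-1,"x":0,"y":0.014,"z":-0.03,"spin":0},
    {"fingers":-1,"x":0,"y":0.018,"z":-0.04,"spin":0},
    {"fingers":-1,"x":0,"y":0.018,"z":-0.04,"spin":0},
  ],
  newtons=15,
)

```text
time_s: 3.58
tcp_pos: [0.4946, -0.0728, 0.2015]
eef_rot: [180.0, 0.1, 178.6]
contact_force: [-0.1, -2.9, 1.1]
gripper_width: 0.0369
gripper_force: 13.9
```

Request:
drive_tool(
  rows=[
    {"fingers":-1,"x":0,"y":0.004,"z":-0.01,"spin":0},
    {"fingers":-1,"x":0,"y":0.009,"z":-0.02,"spin":0},
    {"fingers":-1,"x":0,"y":0.013,"z":-0.035,"spin":0},
    {"fingers":-1,"x":0,"y":0.013,"z":-0.05,"spin":0},
    {"fingers":-1,"x":0,"y":0.013,"z":-0.065,"spin":0},
    {"fingers":-1,"x":0,"y":0.013,"z":-0.08,"spin":0},
    {"fingers":-1,"x":0,"y":0.013,"z":-0.08,"spin":0},
  ],
  newtons=15,
)

```text
time_s: 4.45
tcp_pos: [0.495, -0.0596, 0.2814]
eef_rot: [179.9, 0.2, 178.6]
contact_force: [0.4, -0.3, -3.7]
gripper_width: 0.0203
gripper_force: 14.7
```

```bash
python3 - <<'E'
from plant import cams
import cv2,numpy as np
a=cams.capture("wrist")["pixels"];b=cams.capture("scene")["pixels"]
b=cv2.resize(b[130:290,280:430],(394,420))
cv2.imwrite("pics/w2.png",cv2.resize(np.hstack([a,b]),(800,352))[:,:,::-1])
E
```

```text
(no output)
```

View pics/w2.png

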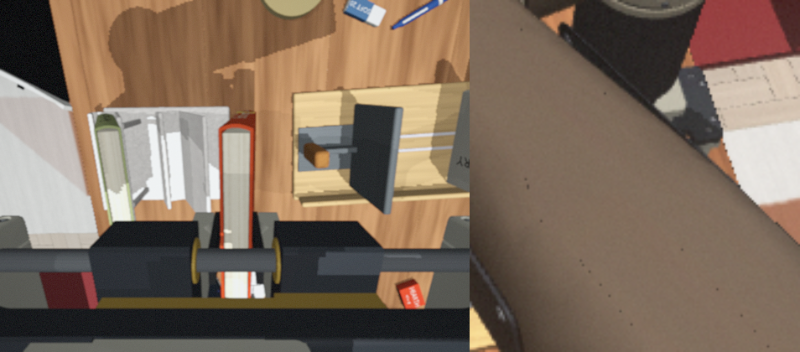

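Red now hangs upright at 20 mm opening and well gripped, and its spine top edge sits near full-image row ~147, columns 265–304. Next I check the spine line numerically and work out the placing shift.

```bash
python3 - <<'E'
from h import *
from plant import cams,sensors
s=sensors.get_state();c=cams.capture("wrist");Pm=Pwrist(c,s)
h=cv2.cvtColor(c["pixels"],cv2.COLOR_RGB2HSV)
m=((h[...,0]<8)|(h[...,0]>172))&(h[...,1]>130)&(h[...,2]>60)
for v in range(128,160,2):
    u=np.flatnonzero(m[v,240:330])+240;print(v,u.min() if len(u) else 0,u.max() if len(u) else 0,len(u),c["pixels"][v,284])
for v in(138,142,146,150):
  print(v,[np.round(plane(Pm,(284,v),s["tcp_pos"][2]+d)*1000,1) for d in(.018,.025)])
go(481.5,232.5,320,182.5)
E
```

```text
128 0 0 0 [129  94  64]
130 0 0 0 [129  91  63]
132 0 0 0 [130 106  64]
134 0 0 0 [127  94  54]
136 284 304 16 [107  61  46]
138 281 305 14 [110  58  39]
140 281 305 22 [108  58  43]
142 275 304 29 [107  38  26]
144 274 304 29 [106  42  26]
146 271 304 32 [107  38  17]
148 269 304 35 [172  68  38]
150 266 304 37 [186  73  40]
152 263 304 38 [172 100  81]
154 261 304 21 [137 136 124]
156 261 304 13 [138 137 123]
158 261 304 10 [157 155 141]
138 [array([421.3, -57. ]), array([420.7, -57. ])]
142 [array([422.7, -57. ]), array([422.1, -57. ])]
146 [array([424.2, -57. ]), array([423.5, -57.1])]
150 [array([425.6, -57. ]), array([424.9, -57.1])]
t 4.6 tcp [493.9 -60.1 279.6] [180.   -0.  178.6] shift [ 0.0196  0.2922 -0.0403] spin -0.068 F [-0.7  0.2 -2.6]
```

Request:
drive_tool(
  rows=[
    {"fingers":-1,"x":0,"y":0,"z":-0.04,"spin":0},
    {"fingers":-1,"x":0.01,"y":0.05,"z":-0.04,"spin":-0.068},
    {"fingers":-1,"x":0.019,"y":0.1,"z":-0.04,"spin":-0.068},
    {"fingers":-1,"x":0.019,"y":0.15,"z":-0.04,"spin":-0.068},
    {"fingers":-1,"x":0.019,"y":0.2,"z":-0.04,"spin":-0.068},
    {"fingers":-1,"x":0.019,"y":0.24,"z":-0.04,"spin":-0.068},
    {"fingers":-1,"x":0.019,"y":0.27,"z":-0.04,"spin":-0.068},
    {"fingers":-1,"x":0.019,"y":0.292,"z":-0.04,"spin":-0.068},
    {"fingers":-1,"x":0.019,"y":0.292,"z":-0.04,"spin":-0.068},
  ],
  newtons=25,
)

```text
time_s: 5.72
tcp_pos: [0.4822, 0.2332, 0.3193]
eef_rot: [-180.0, -0.1, -177.4]
contact_force: [0.5, -0.4, -2.8]
gripper_width: 0.0196
gripper_force: 24.9
```

```bash
python3 - <<'E'
from h import *
from plant import cams,sensors
go(482.5,232.5,168,182.5)
s=sensors.get_state();c=cams.capture("wrist");Pm=Pwrist(c,s);np.save("w3.npy",np.r_[Pm,[[*s["tcp_pos"],1]]])
cv2.imwrite("pics/w3.png",c["pixels"][:,:,::-1])
E
```

```text
t 5.72 tcp [482.2 233.2 319.3] [-1.800e+02 -1.000e-01 -1.774e+02] shift [-0.0005 -0.0006  0.1513] spin 0.001 F [ 0.5 -0.4 -2.8]
```

View pics/w3.png

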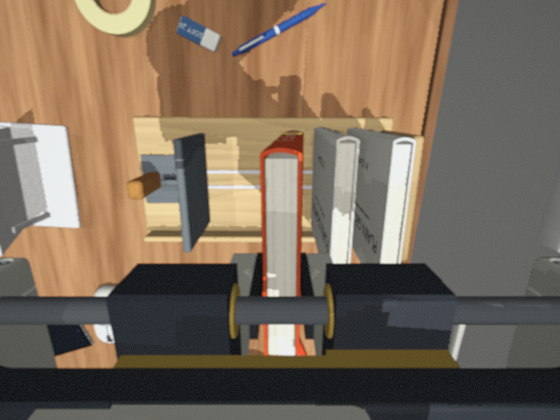

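The wrist view shows red over the gap, with top spine corners ~(262,152) and (302,150). Cream_b's corners are ~(337,141) and (356,141), cream_a's ~(391,141) and (410,141), and the panel top is ~(181,137).

```bash
python3 - <<'E'
from h import *
Pm=np.load("w3.npy")[:3]
for n,uv,z in(("cb",(337,141),.202),("cb",(356,141),.202),("ca",(391,141),.202),("ca",(410,141),.202),("red",(262,152),.341),("red",(302,150),.341),("rack_fr",(134,118),.012),("rack_fl",(391,118),.012),("panel near inner",(205,134),.122)):
    X=plane(Pm,uv,z)*1000-[491,206];a=np.radians(2.5);print(n,np.round(X+[491,206]),"own",np.round([X[0]*np.cos(a)+X[1]*np.sin(a),-X[0]*np.sin(a)+X[1]*np.cos(a)]))
E
```

```text
cb [420. 275.] own [-68.  72.]
cb [419. 290.] own [-68.  87.]
ca [418. 317.] own [-68. 114.]
ca [417. 332.] own [-68. 129.]
red [414. 223.] own [-76.  21.]
red [413. 238.] own [-77.  35.]
rack_fr [416.  32.] own [ -82. -171.]
rack_fl [401. 378.] own [-83. 175.]
panel near inner [425. 152.] own [-68. -51.]
```

Request:
drive_tool(
  rows=[
    {"fingers":-1,"x":-0.006,"y":0,"z":0.04,"spin":0},
    {"fingers":-1,"x":-0.006,"y":0,"z":0.08,"spin":0},
    {"fingers":-1,"x":-0.006,"y":0,"z":0.11,"spin":0},
    {"fingers":-1,"x":-0.006,"y":0,"z":0.13,"spin":0},
    {"fingers":-1,"x":-0.006,"y":0,"z":0.137,"spin":0},
    {"fingers":-1,"x":-0.006,"y":0,"z":0.14,"spin":0},
    {"fingers":-1,"x":-0.006,"y":0,"z":0.14,"spin":0},
  ],
  newtons=25,
)

```text
time_s: 6.65
tcp_pos: [0.4939, 0.2354, 0.1884]
eef_rot: [179.5, 0.9, -177.4]
contact_force: [-4.4, 2.4, 38.0]
gripper_width: 0.0208
gripper_force: 25.4
```

Request:
drive_tool(
  rows=[
    {"fingers":-1,"x":0,"y":0,"z":0.002,"spin":0},
    {"fingers":-1,"x":0,"y":0,"z":0.004,"spin":0},
    {"fingers":-1,"x":0,"y":0,"z":0.005,"spin":0},
    {"fingers":-1,"x":0,"y":0,"z":0.005,"spin":0},
  ],
  newtons=25,
)

```text
time_s: 7.15
tcp_pos: [0.4949, 0.2364, 0.1847]
eef_rot: [179.4, 1.0, -177.3]
contact_force: [-4.2, 3.8, 42.8]
gripper_width: 0.0208
gripper_force: 25.4
```

The contact came early (43 N at TCP z 0.185), so the book sat low in the jaws. I measure how the book sits now.

```bash
cat >> h.py <<'E'
def redmask(c):
    h=cv2.cvtColor(c["pixels"],cv2.COLOR_RGB2HSV)
    return ((h[...,0]<8)|(h[...,0]>172))&(h[...,1]>130)&(h[...,2]>60)
def greenmask(c):
    h=cv2.cvtColor(c["pixels"],cv2.COLOR_RGB2HSV)
    return (h[...,0]>27)&(h[...,0]<50)&(h[...,1]>60)&(h[...,2]>50)
def rows(m,v0,v1,u0,u1,st=4):
    for v in range(v0,v1,st):
        u=np.flatnonzero(m[v,u0:u1])+u0
        if len(u): print(v,u.min(),u.max(),len(u))
E
python3 - <<'E'
from h import *
from plant import cams,sensors
s=sensors.get_state();c=cams.capture("wrist");Pm=Pwrist(c,s);np.save("w4.npy",Pm)
cv2.imwrite("pics/w4.png",c["pixels"][:,:,::-1])
rows(redmask(c),110,260,230,340)
w=cv2.imread("pics/w3.png")[:,:,::-1]
print("w3");rows(redmask({"pixels":np.ascontiguousarray(w)}),120,260,230,340,6)
go(488,233,185,182.5)
E
```

```text
126 277 298 17
130 272 299 17
134 269 300 26
138 265 301 36
142 260 302 39
146 257 297 12
150 257 305 10
154 258 301 5
158 257 302 7
162 258 304 7
166 258 304 8
170 258 304 8
174 258 304 8
178 258 304 7
182 258 304 8
186 258 303 8
190 259 303 7
194 258 303 8
198 258 303 8
202 258 303 8
206 259 303 8
210 259 303 8
214 259 302 6
218 259 302 7
222 259 302 7
226 259 302 6
230 260 302 5
234 260 302 7
238 260 301 6
242 260 301 6
246 260 301 6
250 260 301 6
254 258 303 11
258 258 303 10
w3
138 279 301 15
144 272 301 26
150 265 301 36
156 261 302 7
162 261 302 8
168 262 301 5
174 262 301 7
180 262 300 6
186 261 301 8
192 262 300 6
198 262 300 6
204 263 300 5
210 263 300 5
216 263 300 5
222 263 299 4
228 262 300 7
234 262 300 6
240 263 299 5
246 263 299 6
252 263 299 6
258 262 300 8
t 7.2 tcp [494.9 236.3 184.7] [ 179.4    1.  -177.3] shift [ 0.0071 -0.003  -0.0005] spin 0.003 F [-4.3  2.8 41.9]
```

View pics/w4.png

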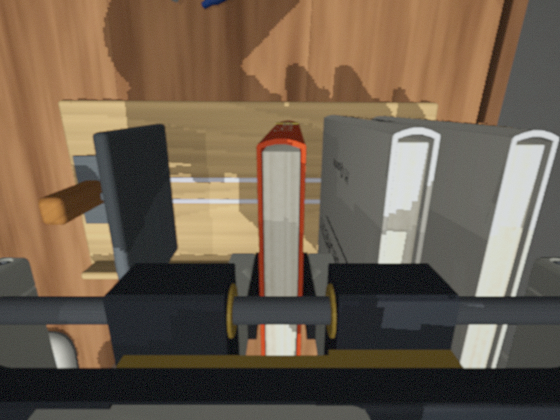

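The latest view shows red standing on the board, upright, with spine top corners ~(258,147) and (304,146). Cream_b's are (393,140) and (437,140), cream_a's (512,140) and (553,140).

```bash
python3 - <<'E'
from h import *
Pm=np.load("w4.npy");a=np.radians(2.5)
for n,uv,z in(("cb",(393,140),.202),("cb",(437,140),.202),("ca",(512,140),.202),("ca",(553,140),.202),("red",(258,147),.188),("red",(304,146),.188),("rack_fr",(60,101),.012),("rack edge",(435,104),.012)):
    X=plane(Pm,uv,z)*1000-[491,206];print(n,np.round(X+[491,206]),"own",np.round([X[0]*np.cos(a)+X[1]*np.sin(a),-X[0]*np.sin(a)+X[1]*np.cos(a)],1))
E
```

```text
cb [421. 274.] own [-67.4  71.3]
cb [420. 291.] own [-67.4  87.7]
ca [419. 319.] own [-67.5 115.7]
ca [418. 334.] own [-67.5 131.1]
red [427. 224.] own [-63.   20.5]
red [426. 243.] own [-63.5  39.6]
rack_fr [416.  32.] own [ -82.9 -170.5]
rack edge [402. 377.] own [-81.3 174.6]
```

Request:
drive_tool(
  rows=[
    {"fingers":-1,"x":-0.001,"y":0,"z":-0.003,"spin":0},
    {"fingers":-1,"x":-0.002,"y":0,"z":-0.006,"spin":0},
    {"fingers":-1,"x":-0.0025,"y":0,"z":-0.0085,"spin":0},
    {"fingers":-1,"x":-0.0025,"y":0,"z":-0.0085,"spin":0},
  ],
  newtons=25,
)

```text
time_s: 7.7
tcp_pos: [0.4916, 0.2324, 0.1849]
eef_rot: [179.9, 0.1, -177.5]
contact_force: [-1.5, 1.6, 9.7]
gripper_width: 0.0209
gripper_force: 24.9
```

Request:
drive_tool(
  rows=[
    {"fingers":-1,"x":0,"y":0,"z":-0.002,"spin":0},
    {"fingers":-0.45,"x":0,"y":0,"z":-0.002,"spin":0},
    {"fingers":-0.35,"x":0,"y":0,"z":-0.002,"spin":0},
    {"fingers":-0.35,"x":0,"y":0,"z":-0.002,"spin":0},
    {"fingers":-0.35,"x":0,"y":0,"z":-0.02,"spin":0},
    {"fingers":-0.35,"x":0,"y":0,"z":-0.06,"spin":0},
    {"fingers":-0.35,"x":0,"y":0,"z":-0.115,"spin":0},
    {"fingers":-0.35,"x":0,"y":0,"z":-0.115,"spin":0},
  ],
  newtons=25,
)

```text
time_s: 8.7
tcp_pos: [0.4925, 0.2335, 0.3033]
eef_rot: [179.8, 0.4, -177.5]
contact_force: [0.2, 0.4, -0.8]
gripper_width: 0.0286
gripper_force: 0.0
```

```bash
python3 - <<'E'
from h import *
from plant import cams,sensors
s=sensors.get_state();c=cams.capture("wrist");Pm=Pwrist(c,s)
rows(redmask(c),90,260,200,360,8)
for uv in((260,200),(300,200)):print(plane(Pm,uv,.188)*1000)
cv2.imwrite("pics/w5.png",c["pixels"][:,:,::-1])
go(497,-189,300,178.4)
E
```

```text
122 272 291 19
130 270 294 3
138 270 293 2
146 270 294 3
154 270 294 3
162 271 294 3
170 270 293 3
178 271 293 2
186 271 293 2
194 271 293 2
202 271 271 1
226 271 271 1
234 292 292 1
242 292 292 1
250 272 272 1
258 272 272 1
[481.37135692 216.14847079]
[479.94651241 249.2505998 ]
t 8.75 tcp [491.4 233.  300.6] [ 179.8    0.2 -177.5] shift [ 0.0129 -0.4218 -0.0006] spin 0.072 F [ 0.3 -0.6 -1.3]
```

Red is released and stands upright. Now green: grip at (503, −185, 160) with more force.

Request:
drive_tool(
  rows=[
    {"fingers":0.0,"x":0.003,"y":-0.05,"z":0,"spin":0.03},
    {"fingers":0.4,"x":0.007,"y":-0.418,"z":0,"spin":0.07},
    {"fingers":0.4,"x":0.007,"y":-0.418,"z":0,"spin":0.07},
    {"fingers":0.4,"x":0.007,"y":-0.418,"z":0,"spin":0.07},
    {"fingers":0.4,"x":0.007,"y":-0.418,"z":0,"spin":0.07},
    {"fingers":0.4,"x":0.007,"y":-0.418,"z":0,"spin":0.07},
    {"fingers":0.4,"x":0.007,"y":-0.418,"z":0,"spin":0.07},
    {"fingers":0.4,"x":0.007,"y":-0.418,"z":0,"spin":0.07},
    {"fingers":0.4,"x":0.007,"y":-0.418,"z":0,"spin":0.07},
    {"fingers":0.4,"x":0.007,"y":-0.418,"z":0,"spin":0.07},
  ],
)

```text
time_s: 10.0
tcp_pos: [0.502, -0.1845, 0.2982]
eef_rot: [180.0, -0.0, 178.6]
contact_force: [0.4, 0.0, -0.3]
gripper_width: 0.0613
gripper_force: 0.0
```

```bash
python3 - <<'E'
from h import *
from plant import cams,sensors
go(503,-185,160,178.5)
s=sensors.get_state();c=cams.capture("wrist");Pm=Pwrist(c,s)
cv2.imwrite("pics/w6.png",c["pixels"][:,:,::-1])
for k,X in dict(sL=(434,-163,181),sR=(434,-183,190)).items():
    q=Pm@np.r_[np.array(X)/1000,1];print(k,np.round(q[:2]/q[2],1))
rows(greenmask(c),100,260,150,420,6)
g=cv2.cvtColor(c["pixels"],cv2.COLOR_RGB2HSV);m=(g[...,1]<50)&(g[...,2]>150)
for v in range(150,250,8):
    u=np.flatnonzero(m[v,200:400])+200;print("w",v,u[:1],u[-1:],len(u))
E
```

```text
t 10.0 tcp [ 502.  -184.5  298.2] [180.   -0.  178.6] shift [-0.0011 -0.0005  0.1382] spin 0.001 F [ 0.4  0.  -0.3]
sL [306.2 130.4]
sR [280.6 131.7]
130 224 254 31
136 225 302 78
142 225 306 62
148 226 307 62
154 226 306 61
160 226 306 62
166 227 306 61
172 228 306 60
178 228 306 60
184 228 306 60
190 229 306 59
196 229 306 59
202 229 305 58
208 230 306 58
214 230 305 57
220 230 305 57
226 231 305 56
232 232 307 57
238 237 306 51
244 243 306 45
250 248 306 40
256 253 306 35
w 150 [214] [374] 95
w 158 [215] [374] 97
w 166 [215] [373] 97
w 174 [216] [373] 96
w 182 [216] [372] 94
w 190 [217] [371] 93
w 198 [218] [371] 92
w 206 [218] [370] 91
w 214 [219] [369] 90
w 222 [219] [369] 92
w 230 [220] [368] 79
w 238 [227] [368] 58
w 246 [200] [367] 44
```

Green's right top edge shows at column 306, exactly as predicted. I descend and grip.

Request:
drive_tool(
  rows=[
    {"fingers":0.4,"x":-0.001,"y":-0.0005,"z":0.05,"spin":0},
    {"fingers":0.4,"x":-0.001,"y":-0.0005,"z":0.09,"spin":0},
    {"fingers":0.4,"x":-0.001,"y":-0.0005,"z":0.12,"spin":0},
    {"fingers":0.4,"x":-0.001,"y":-0.0005,"z":0.139,"spin":0},
    {"fingers":0.4,"x":-0.001,"y":-0.0005,"z":0.139,"spin":0},
    {"fingers":-0.5,"x":-0.001,"y":-0.0005,"z":0.139,"spin":0},
    {"fingers":-1,"x":-0.001,"y":-0.0005,"z":0.139,"spin":0},
    {"fingers":-1,"x":-0.001,"y":-0.0005,"z":0.139,"spin":0},
    {"fingers":-1,"x":-0.001,"y":-0.0005,"z":0.139,"spin":0},
    {"fingers":-1,"x":-0.001,"y":-0.0005,"z":0.139,"spin":0},
  ],
  newtons=35,
)

```text
time_s: 11.3
tcp_pos: [0.5039, -0.1867, 0.1613]
eef_rot: [-179.9, 0.1, 178.5]
contact_force: [-2.4, -0.0, 7.4]
gripper_width: 0.0397
gripper_force: 31.3
```

Request:
drive_tool(
  rows=[
    {"fingers":-1,"x":0,"y":0.002,"z":-0.005,"spin":0},
    {"fingers":-1,"x":0,"y":0.005,"z":-0.01,"spin":0},
    {"fingers":-1,"x":0,"y":0.009,"z":-0.02,"spin":0},
    {"fingers":-1,"x":0,"y":0.014,"z":-0.03,"spin":0},
    {"fingers":-1,"x":0,"y":0.018,"z":-0.04,"spin":0},
    {"fingers":-1,"x":0,"y":0.018,"z":-0.04,"spin":0},
  ],
  newtons=35,
)

```text
time_s: 12.05
tcp_pos: [0.5033, -0.1692, 0.2009]
eef_rot: [-179.9, 0.0, 178.5]
contact_force: [-2.4, -4.6, 4.1]
gripper_width: 0.039
gripper_force: 32.0
```

```bash
python3 - <<'E'
from h import *
from plant import cams,sensors
s=sensors.get_state();c=cams.capture("wrist");Pm=Pwrist(c,s)
rows(greenmask(c),60,260,180,380,10)
for n,dz in(("unmoved",0),("risen",40)):
  for X in((436,-163+dz*.466,181+dz),(436,-183+dz*.466,190+dz),(560,-163+dz*.466,181+dz)):
    q=Pm@np.r_[np.array(X)/1000,1];print(n,np.round(q[:2]/q[2],1))
E
```

```text
140 199 249 51
150 199 289 91
160 200 331 132
170 201 333 93
180 202 332 90
190 203 332 90
200 204 331 89
210 205 331 87
220 206 331 86
230 207 330 86
240 208 330 85
250 209 329 83
unmoved [290.  143.5]
unmoved [247.3 146.4]
unmoved [293.6 351.3]
risen [343.2 152.4]
risen [289.5 157.1]
risen [334.8 409.7]
```

Green has risen about 32 mm with little slip, so I continue.

Request:
drive_tool(
  rows=[
    {"fingers":-1,"x":0,"y":0.005,"z":-0.01,"spin":0},
    {"fingers":-1,"x":0,"y":0.009,"z":-0.02,"spin":0},
    {"fingers":-1,"x":0,"y":0.014,"z":-0.03,"spin":0},
    {"fingers":-1,"x":0,"y":0.018,"z":-0.04,"spin":0},
    {"fingers":-1,"x":0,"y":0.018,"z":-0.055,"spin":0},
    {"fingers":-1,"x":0,"y":0.018,"z":-0.075,"spin":0},
    {"fingers":-1,"x":0,"y":0.018,"z":-0.1,"spin":0},
    {"fingers":-1,"x":0,"y":0.018,"z":-0.12,"spin":0},
    {"fingers":-1,"x":0,"y":0.018,"z":-0.12,"spin":0},
  ],
  newtons=35,
)

```text
time_s: 13.22
tcp_pos: [0.5046, -0.1501, 0.3215]
eef_rot: [180.0, 0.2, 178.5]
contact_force: [0.3, 0.1, -0.3]
gripper_width: 0.001
gripper_force: 0.0
```

```bash
python3 - <<'E'
from h import *
from plant import cams,sensors
s=sensors.get_state();c=cams.capture("wrist");Pm=Pwrist(c,s)
cv2.imwrite("pics/w7.png",c["pixels"][:,:,::-1])
rows(greenmask(c),100,260,200,360,6)
for v in(130,140,150,160):print(v,[np.round(plane(Pm,(284,v),s["tcp_pos"][2]+d)*1000) for d in(-.02,0,.02)])
go(498,180,325,182.5)
E
```

```text
130 277 339 60
136 277 359 83
142 277 356 80
148 277 356 80
154 277 355 79
160 277 355 79
166 278 354 77
172 278 354 77
178 277 354 78
184 278 353 76
190 278 353 76
196 278 353 76
202 278 352 75
208 278 352 75
214 278 352 75
220 278 351 74
226 279 351 73
232 287 351 65
238 295 350 56
244 303 350 48
250 311 350 40
256 319 349 31
130 [array([ 431., -147.]), array([ 430., -147.]), array([ 429., -147.])]
140 [array([ 436., -147.]), array([ 434., -147.]), array([ 432., -147.])]
150 [array([ 440., -147.]), array([ 438., -147.]), array([ 436., -147.])]
160 [array([ 445., -147.]), array([ 442., -147.]), array([ 440., -147.])]
t 13.28 tcp [ 504.1 -149.9  320.1] [1.800e+02 1.000e-01 1.785e+02] shift [ 0.0148  0.3297 -0.0047] spin -0.07 F [-0.6  0.6 -0.4]
```

Green slipped out. I check numerically whether it slid back into its slot.

```bash
python3 - <<'E'
from h import *
from plant import cams,sensors
s=sensors.get_state();c=cams.capture("wrist");Pm=Pwrist(c,s)
m=greenmask(c)
def pj(X):
    q=Pm@np.r_[np.array(X)/1000,1];return np.round(q[:2]/q[2],1)
for n,X in dict(topbackS=(436,-163,181),topfrontS=(436,-183,190),topbackF=(572,-166,181),botfrontS=(436,-264,24)).items():print(n,pj(X))
for v in(150,180,210):
    print(v,np.flatnonzero(np.diff(m[v].astype(int))!=0)[:30])
t=cams.capture("top");mt=greenmask(t)
t0=cv2.imread("pics/top0.png")[:,:,::-1];m0=greenmask({"pixels":np.ascontiguousarray(t0)})
for M in(m0,mt):
    for v in(225,245,265): print(v,np.flatnonzero(np.diff(M[v,375:425].astype(int))!=0)+375)
E
```

```text
topbackS [263.3 129.6]
topfrontS [238.4 130.9]
topbackF [266.3 273.2]
botfrontS [193.3 125.3]
150 [276 356 372 376]
180 [276 354 370 373]
210 [277 352 368 371]
225 [394 410]
245 [385 386 395 411]
265 [385 386 396 411]
225 []
245 []
265 []
```

```bash
python3 - <<'E'
from h import *
from plant import cams,sensors
s=sensors.get_state();c=cams.capture("wrist");Pm=Pwrist(c,s);np.save("w8.npy",Pm)
a=c["pixels"][60:300,150:470];a=cv2.resize(a,None,fx=2.5,fy=2.5,interpolation=cv2.INTER_CUBIC)
cv2.imwrite("pics/w8.png",a[:,:,::-1])
E
```

```text
(no output)
```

View pics/w8.png

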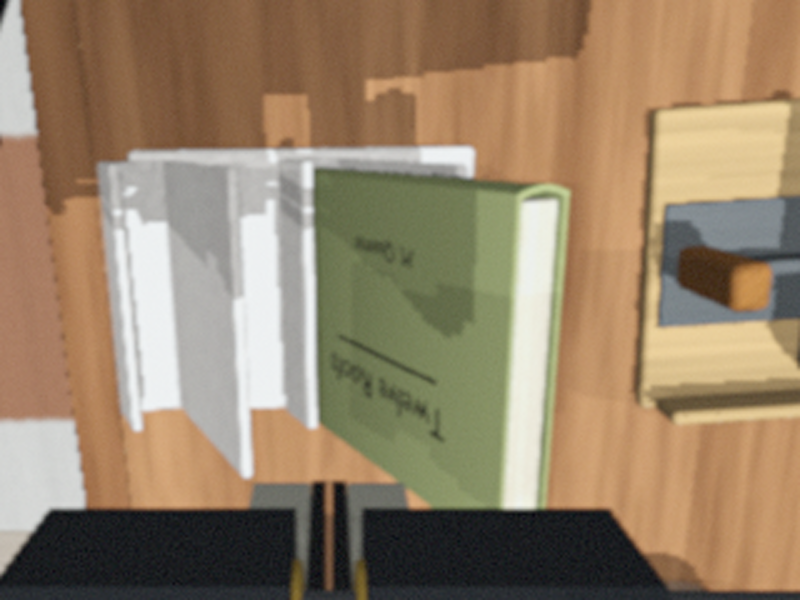

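The last view shows green leaning, right way up, in the front (+y) slot where red had been. Its top edge spine corners are ~(356,137) and (377,136). I check this against the seated pose.

```bash
python3 - <<'E'
from h import *
from scipy.optimize import least_squares
Pm=np.load("w8.npy")
def pj(X):
    q=Pm@np.r_[np.array(X)/1000,1];return q[:2]/q[2]
for xs in(430,436,442): print(xs,[pj(X).round(1) for X in((xs,-70,181),(xs,-90,190))])
# free fit: x, y, z of top-back spine corner for several leans
for lean in(15,20,25,30,35):
    a=np.radians(lean)
    f=lambda p:np.r_[pj(p)-(377,136),pj(np.array(p)+[0,-22*np.cos(a),22*np.sin(a)])-(356,137)]
    r=least_squares(f,[436,-70,181]);print(lean,r.x.round(1),r.fun.round(1))
from plant import cams
t=cams.capture("top");h=greenmask(t);rows(h,200,290,300,420,10)
E
```

```text
430 [array([373.9, 120.2]), array([352.3, 121.2])]
436 [array([373.5, 127.7]), array([352. , 128.8])]
442 [array([373.1, 135. ]), array([351.7, 136.4])]
15 [445.5 -56.8 147.5] [-0. -0.  0.  0.]
20 [444.2 -61.2 162.7] [-0.  -0.1  0.   0.1]
25 [442.8 -66.3 180. ] [-0.  -0.2  0.   0.2]
30 [441.2 -72.  199.4] [-0.  -0.4  0.   0.3]
35 [439.5 -78.3 220.7] [-0.  -0.5  0.   0.5]
250 356 369 14
260 347 369 23
270 348 370 23
```

Green is seated at about 25° in the front slot, with spine x≈442 and top-back edge ≈(−68, 181). I regrip 10 mm deeper, then let it swing upright by moving −y once it is above the lip.

Request:
drive_tool(
  rows=[
    {"fingers":0.7,"x":-0.007,"y":0.057,"z":0,"spin":0},
    {"fingers":0.7,"x":-0.007,"y":0.057,"z":0.03,"spin":0},
    {"fingers":0.7,"x":-0.007,"y":0.057,"z":0.03,"spin":0},
    {"fingers":0.7,"x":-0.007,"y":0.057,"z":0.06,"spin":0},
    {"fingers":0.7,"x":-0.007,"y":0.057,"z":0.1,"spin":0},
    {"fingers":0.7,"x":-0.007,"y":0.057,"z":0.13,"spin":0},
    {"fingers":0.7,"x":-0.007,"y":0.057,"z":0.155,"spin":0},
    {"fingers":0.7,"x":-0.007,"y":0.057,"z":0.17,"spin":0},
    {"fingers":0.7,"x":-0.007,"y":0.057,"z":0.17,"spin":0},
  ],
  newtons=30,
)

```text
time_s: 14.6
tcp_pos: [0.5122, -0.0936, 0.1492]
eef_rot: [-180.0, -0.1, 178.5]
contact_force: [0.7, -0.4, -0.3]
gripper_width: 0.074
gripper_force: 0.0
```

Request:
drive_tool(
  rows=[
    {"fingers":0.2,"x":0,"y":0,"z":0,"spin":0},
    {"fingers":-0.5,"x":0,"y":0,"z":0,"spin":0},
    {"fingers":-1,"x":0,"y":0,"z":0,"spin":0},
    {"fingers":-1,"x":0,"y":0,"z":0,"spin":0},
    {"fingers":-1,"x":0,"y":0,"z":0,"spin":0},
    {"fingers":-1,"x":0,"y":0,"z":0,"spin":0},
  ],
  newtons=30,
)

```text
time_s: 15.35
tcp_pos: [0.5128, -0.0938, 0.1503]
eef_rot: [-179.9, 0.0, 178.5]
contact_force: [0.0, -5.3, 5.5]
gripper_width: 0.0429
gripper_force: 25.4
```

Request:
drive_tool(
  rows=[
    {"fingers":-1,"x":0,"y":0.003,"z":-0.007,"spin":0},
    {"fingers":-1,"x":0,"y":0.007,"z":-0.014,"spin":0},
    {"fingers":-1,"x":0,"y":0.01,"z":-0.022,"spin":0},
    {"fingers":-1,"x":0,"y":0.014,"z":-0.03,"spin":0},
    {"fingers":-1,"x":0,"y":0.017,"z":-0.037,"spin":0},
    {"fingers":-1,"x":0,"y":0.017,"z":-0.037,"spin":0},
  ],
  newtons=30,
)

```text
time_s: 16.1
tcp_pos: [0.5118, -0.0771, 0.1865]
eef_rot: [-179.9, -0.1, 178.5]
contact_force: [-3.4, -4.5, 3.9]
gripper_width: 0.0431
gripper_force: 24.8
```

```bash
cat > gm.py <<'E'
from h import *
from plant import cams,sensors
s=sensors.get_state();c=cams.capture("wrist")
rows(greenmask(c),90,250,180,380,14);print(s["tcp_pos"].round(4),s["gripper_width"])
E
python3 gm.py
```

```text
132 196 251 56
146 197 341 145
160 198 350 111
174 200 349 107
188 201 348 106
202 203 347 104
216 204 347 103
230 205 346 102
244 206 345 101
[ 0.5118 -0.0771  0.1865] 0.04311345634082189
```

Request:
drive_tool(
  rows=[
    {"fingers":-1,"x":0,"y":0.002,"z":-0.006,"spin":0},
    {"fingers":-1,"x":0,"y":0.001,"z":-0.012,"spin":0},
    {"fingers":-1,"x":0,"y":-0.003,"z":-0.02,"spin":0},
    {"fingers":-1,"x":0,"y":-0.007,"z":-0.028,"spin":0},
    {"fingers":-1,"x":0,"y":-0.011,"z":-0.036,"spin":0},
    {"fingers":-1,"x":0,"y":-0.015,"z":-0.044,"spin":0},
    {"fingers":-1,"x":0,"y":-0.018,"z":-0.052,"spin":0},
    {"fingers":-1,"x":0,"y":-0.02,"z":-0.06,"spin":0},
    {"fingers":-1,"x":0,"y":-0.02,"z":-0.06,"spin":0},
  ],
  newtons=30,
)

```text
time_s: 17.27
tcp_pos: [0.5117, -0.0971, 0.2466]
eef_rot: [-179.9, -0.1, 178.5]
contact_force: [-1.4, -4.9, 2.5]
gripper_width: 0.0272
gripper_force: 27.6
```

```bash
python3 gm.py
```

```text
132 247 269 23
146 248 311 64
160 248 319 21
174 249 319 20
188 250 319 20
202 251 319 19
216 251 318 19
230 252 318 19
244 253 318 19
[ 0.5117 -0.0971  0.2466] 0.027179921816989756
```

The opening has closed to 27 mm, so the book is nearly upright. I keep going up.

Request:
drive_tool(
  rows=[
    {"fingers":-1,"x":0,"y":-0.002,"z":-0.008,"spin":0},
    {"fingers":-1,"x":0,"y":-0.004,"z":-0.016,"spin":0},
    {"fingers":-1,"x":0,"y":-0.004,"z":-0.026,"spin":0},
    {"fingers":-1,"x":0,"y":-0.004,"z":-0.036,"spin":0},
    {"fingers":-1,"x":0,"y":-0.004,"z":-0.05,"spin":0},
    {"fingers":-1,"x":0,"y":-0.004,"z":-0.064,"spin":0},
    {"fingers":-1,"x":0,"y":-0.004,"z":-0.08,"spin":0},
    {"fingers":-1,"x":0,"y":-0.004,"z":-0.08,"spin":0},
  ],
  newtons=30,
)

```text
time_s: 18.32
tcp_pos: [0.5131, -0.1001, 0.3284]
eef_rot: [180.0, 0.2, 178.5]
contact_force: [-0.1, 0.8, -3.9]
gripper_width: 0.0213
gripper_force: 30.0
```

```bash
sed -i 's/90,250,180,380,14/90,200,180,380,4/' gm.py; python3 gm.py; python3 -c "
from h import *
go(500,180,335,182.5)"
```

```text
130 271 290 20
134 267 294 28
138 263 298 36
142 259 303 45
146 255 308 54
150 251 312 35
154 250 312 18
158 250 312 12
162 250 312 12
166 250 312 12
170 251 312 11
174 251 312 11
178 251 312 11
182 251 312 11
186 251 311 12
190 251 311 11
194 252 311 11
198 252 311 11
[ 0.5131 -0.1001  0.3284] 0.02132128967797908
t 18.38 tcp [ 512.6 -100.   327.2] [1.800e+02 1.000e-01 1.785e+02] shift [ 0.0199  0.2796 -0.0077] spin -0.07 F [-1.  -0.1 -3.1]
```

Green hangs upright, gripped about 28 mm below its top.

```bash
python3 - <<'E'
from h import *
from plant import cams,sensors
s=sensors.get_state();c=cams.capture("wrist");Pm=Pwrist(c,s)
for d in(.022,.028,.034): print(d,[(plane(Pm,(281,v),s["tcp_pos"][2]+d)*1000-s["tcp_pos"][:2]*1000).round(1) for v in(149,152)])
a=np.radians(2.5);f=lambda x,y:(491+x*np.cos(a)-y*np.sin(a),206+x*np.sin(a)+y*np.cos(a))
print(f(-67.4,-23))
E
```

```text
0.022 [array([-69.4,   1.9]), array([-68.3,   1.9])]
0.028 [array([-70.,   2.]), array([-69. ,   1.9])]
0.034 [array([-70.7,   2. ]), array([-69.7,   1.9])]
(np.float64(424.6673957747855), np.float64(180.08194419519364))
```

Request:
drive_tool(
  rows=[
    {"fingers":-1,"x":0.005,"y":0.05,"z":0,"spin":-0.03},
    {"fingers":-1,"x":0.02,"y":0.1,"z":0,"spin":-0.07},
    {"fingers":-1,"x":0.026,"y":0.15,"z":0,"spin":-0.07},
    {"fingers":-1,"x":0.026,"y":0.2,"z":0,"spin":-0.07},
    {"fingers":-1,"x":0.026,"y":0.24,"z":0,"spin":-0.07},
    {"fingers":-1,"x":0.026,"y":0.265,"z":0,"spin":-0.07},
    {"fingers":-1,"x":0.026,"y":0.2815,"z":0,"spin":-0.07},
    {"fingers":-1,"x":0.026,"y":0.2815,"z":0.02,"spin":-0.07},
    {"fingers":-1,"x":0.026,"y":0.2815,"z":0.05,"spin":-0.07},
    {"fingers":-1,"x":0.026,"y":0.2815,"z":0.08,"spin":-0.07},
  ],
  newtons=30,
)

```text
time_s: 19.68
tcp_pos: [0.4936, 0.1815, 0.2455]
eef_rot: [-180.0, -0.0, -177.5]
contact_force: [-0.6, 0.4, -2.6]
gripper_width: 0.022
gripper_force: 30.0
```

```bash
python3 - <<'E'
from h import *
from plant import cams,sensors
go(494,182,172,182.5)
s=sensors.get_state();c=cams.capture("wrist");Pm=Pwrist(c,s);a=np.radians(2.5)
cv2.imwrite("pics/w9.png",c["pixels"][:,:,::-1])
print("green");rows(greenmask(c),120,200,180,330,8);print("red");rows(redmask(c),90,240,312,480,6)
E
```

```text
t 19.68 tcp [493.6 181.5 245.5] [-180.    -0.  -177.5] shift [-0.0005  0.0005  0.0735] spin -0.0 F [-0.6  0.4 -2.6]
green
128 277 284 5
136 264 298 35
144 256 306 51
152 249 313 24
160 249 313 14
168 249 313 14
176 250 312 12
184 250 312 13
192 251 311 12
red
126 321 375 54
132 320 386 42
138 321 385 34
144 321 384 33
150 321 384 34
156 320 384 28
162 319 383 32
168 319 382 32
174 319 382 35
180 319 381 28
186 319 381 36
192 319 380 35
198 318 379 33
204 319 379 33
210 318 378 29
216 318 378 28
222 318 377 28
228 318 377 25
234 320 376 24
```

```bash
python3 - <<'E'
from h import *
from plant import sensors
s=sensors.get_state()
im=cv2.imread("pics/w9.png");K=np.array([[316.8316,0,281.1563],[0,316.8316,212.5418],[0,0,1]])
Pm=Pwrist(dict(intrinsics=K,T_tool_cam=[[0,.9532,.3022,.082],[1,.0001,-.0001,.0001],[-.0002,.3022,-.9532,-.1381],[0,0,0,1]]),s);a=np.radians(2.5)
for n,uv,z in(("redback",(386,131),.188),("redfront?",(350,131),.188),("gr",(249,152),s["tcp_pos"][2]+.028),("gr",(313,152),s["tcp_pos"][2]+.028)):
    X=plane(Pm,uv,z)*1000-[491,206];print(n,np.round([X[0]*np.cos(a)+X[1]*np.sin(a),-X[0]*np.sin(a)+X[1]*np.cos(a)],1))
print(im[150,315:390:3,::-1].tolist())
E
```

```text
redback [-72.2  36.1]
redfront? [-72.2  15. ]
gr [-69.2 -36.3]
gr [-69.2 -14.2]
[[130, 110, 75], [109, 79, 53], [77, 27, 18], [79, 32, 25], [78, 29, 13], [80, 28, 20], [83, 31, 14], [85, 29, 17], [84, 33, 20], [87, 34, 24], [85, 33, 20], [87, 33, 24], [148, 53, 26], [162, 141, 126], [180, 178, 164], [175, 173, 158], [179, 177, 164], [177, 175, 163], [172, 168, 154], [175, 173, 161], [169, 165, 152], [166, 162, 147], [126, 51, 30], [141, 72, 58], [92, 92, 85]]
```

Request:
drive_tool(
  rows=[
    {"fingers":-1,"x":0,"y":0,"z":0.03,"spin":0},
    {"fingers":-1,"x":0,"y":0,"z":0.05,"spin":0},
    {"fingers":-1,"x":0,"y":0,"z":0.06,"spin":0},
    {"fingers":-1,"x":0,"y":0,"z":0.066,"spin":0},
    {"fingers":-1,"x":0,"y":0,"z":0.07,"spin":0},
    {"fingers":-1,"x":0,"y":0,"z":0.07,"spin":0},
  ],
  newtons=30,
)

```text
time_s: 20.48
tcp_pos: [0.4939, 0.182, 0.1769]
eef_rot: [180.0, 0.0, -177.5]
contact_force: [-0.0, -0.0, -3.5]
gripper_width: 0.022
gripper_force: 30.0
```

Request:
drive_tool(
  rows=[
    {"fingers":-1,"x":0,"y":0,"z":0.003,"spin":0},
    {"fingers":-1,"x":0,"y":0,"z":0.006,"spin":0},
    {"fingers":-1,"x":0,"y":0,"z":0.008,"spin":0},
    {"fingers":-1,"x":0,"y":0,"z":0.008,"spin":0},
  ],
  newtons=30,
)

```text
time_s: 20.98
tcp_pos: [0.4936, 0.1818, 0.1684]
eef_rot: [-180.0, -0.0, -177.5]
contact_force: [-0.9, -0.4, -3.4]
gripper_width: 0.0219
gripper_force: 30.0
```

Request:
drive_tool(
  rows=[
    {"fingers":-1,"x":0,"y":0,"z":0.002,"spin":0},
    {"fingers":-1,"x":0,"y":0,"z":0.004,"spin":0},
    {"fingers":-1,"x":0,"y":0,"z":0.004,"spin":0},
  ],
  newtons=30,
)

```text
time_s: 21.35
tcp_pos: [0.4936, 0.1818, 0.1644]
eef_rot: [-180.0, -0.0, -177.5]
contact_force: [0.4, 0.0, -3.4]
gripper_width: 0.0218
gripper_force: 30.0
```

Request:
drive_tool(
  rows=[
    {"fingers":-1,"x":0,"y":0,"z":0.002,"spin":0},
    {"fingers":-1,"x":0,"y":0,"z":0.004,"spin":0},
    {"fingers":-1,"x":0,"y":0,"z":0.004,"spin":0},
  ],
  newtons=30,
)

```text
time_s: 21.72
tcp_pos: [0.4948, 0.1821, 0.1618]
eef_rot: [180.0, 0.1, -177.4]
contact_force: [1.9, -0.0, 4.8]
gripper_width: 0.022
gripper_force: 30.0
```

Green touches the board now. I compare the spine lines before releasing.

```bash
python3 - <<'E'
from h import *
from plant import cams,sensors
s=sensors.get_state();c=cams.capture("wrist");Pm=Pwrist(c,s);a=np.radians(2.5)
print(s["tcp_pos"],s["contact_force"])
cv2.imwrite("pics/w10.png",c["pixels"][:,:,::-1])
print("green");rows(greenmask(c),126,160,180,330,2);print("red");rows(redmask(c),90,150,330,520,3)
def own(uv,z):
    X=plane(Pm,uv,z)*1000-[491,206];return np.round([X[0]*np.cos(a)+X[1]*np.sin(a),-X[0]*np.sin(a)+X[1]*np.cos(a)],1)
for v in(125,130,135,140,145,150,155):print(v,"g",own((281,v),.194),"r",own((450,v),.188))
g=cv2.cvtColor(c["pixels"],cv2.COLOR_RGB2GRAY)
print("cols",[ (u,g[100:170:3,u].tolist()) for u in(281,420,445)])
E
```

```text
[0.4947643  0.18214615 0.16182165] [ 1.90451599 -0.04811231  4.75969079]
green
126 279 283 5
128 271 290 20
130 268 293 25
132 267 295 27
134 265 297 33
136 263 299 37
138 262 300 39
140 260 302 43
142 258 304 47
144 256 306 51
146 254 308 55
148 252 310 59
150 250 312 39
152 249 313 24
154 249 313 20
156 249 313 18
158 249 313 14
red
123 333 340 8
126 331 379 48
129 331 405 71
132 331 432 100
135 330 448 86
138 330 456 78
141 330 460 96
144 330 452 88
147 330 459 78
125 g [-75.4 -24. ] r [-75.3  33.6]
130 g [-73.9 -24. ] r [-73.6  33.8]
135 g [-72.3 -24. ] r [-71.9  34.1]
140 g [-70.7 -24. ] r [-70.3  34.4]
145 g [-69.1 -24. ] r [-68.6  34.6]
150 g [-67.5 -24. ] r [-66.9  34.9]
155 g [-65.9 -24. ] r [-65.1  35.2]
cols [(281, [173, 142, 122, 166, 175, 170, 164, 163, 154, 87, 64, 74, 91, 97, 122, 172, 171, 142, 151, 152, 212, 213, 215, 214]), (420, [119, 116, 115, 159, 170, 167, 165, 157, 133, 124, 105, 80, 159, 159, 124, 149, 202, 255, 255, 255, 255, 255, 255, 255]), (445, [161, 128, 110, 159, 165, 165, 165, 162, 123, 129, 123, 131, 156, 159, 89, 68, 203, 255, 255, 248, 242, 217, 204, 175])]
```

Request:
drive_tool(
  rows=[
    {"fingers":-1,"x":0,"y":0,"z":-0.001,"spin":0},
    {"fingers":-0.45,"x":0,"y":0,"z":-0.001,"spin":0},
    {"fingers":-0.35,"x":0,"y":0,"z":-0.001,"spin":0},
    {"fingers":-0.35,"x":0,"y":0,"z":-0.001,"spin":0},
    {"fingers":-0.35,"x":0,"y":0,"z":-0.02,"spin":0},
    {"fingers":-0.35,"x":0,"y":0,"z":-0.06,"spin":0},
    {"fingers":-0.35,"x":0,"y":0,"z":-0.1,"spin":0},
    {"fingers":-0.35,"x":0,"y":0.025,"z":-0.16,"spin":0},
    {"fingers":-0.35,"x":0,"y":0.025,"z":-0.16,"spin":0},
  ],
  newtons=30,
)

```text
time_s: 22.9
tcp_pos: [0.4943, 0.2087, 0.3254]
eef_rot: [179.8, 0.4, -177.4]
contact_force: [-0.4, -0.6, -1.5]
gripper_width: 0.0288
gripper_force: 0.0
```

```bash
cat > meas.py <<'E'
from h import *
from plant import cams,sensors
import sys
s=sensors.get_state();c=cams.capture("wrist");Pm=Pwrist(c,s);a=np.radians(2.5);ca,sa=np.cos(a),np.sin(a)
def pix(x,y,z):
    q=Pm@[(491+x*ca-y*sa)/1000,(206+x*sa+y*ca)/1000,z,1];return q[:2]/q[2]
# rectify the plane z to rack own axes: 2 px/mm, own y -120..160 (cols), own x -95..-35 (rows)
def rect(z):
    src=np.float32([[0,0],[560,0],[0,120]]+[[560,120]]);dst=np.float32([pix(-95+v/2,-120+u/2,z) for u,v in src])
    return cv2.warpPerspective(c["pixels"],cv2.getPerspectiveTransform(dst,src),(560,120))
print(s["tcp_pos"].round(4))
for n,z,m in(("green",.194,greenmask),("red",.188,redmask),("cream",.202,None)):
    im=rect(z);h=cv2.cvtColor(im,cv2.COLOR_RGB2HSV)
    pages=(h[...,2]>165)&(h[...,1]<45)  # page blocks, lit
    if m: 
        M=m({"pixels":im})
        for v in range(20,100,6):
            u=np.flatnonzero(M[v]);
            if len(u):print(n,"x",-95+v/2,"y",-120+u.min()/2,-120+u.max()/2)
    r=60+20
    idx=np.flatnonzero(np.diff(pages[r].astype(int)));print(n,"pages y at x=-55:",(-120+idx/2).tolist())
    for u0 in idx[::2]:
        col=pages[:,min(u0+12,559)];f=np.flatnonzero(col);print("   first page row x",-95+f.min()/2 if len(f) else None)
E
python3 meas.py
```

```text
[0.4943 0.2087 0.3254]
green x -70.0 y -24.0 -7.5
green x -67.0 y -33.0 -8.0
green x -64.0 y -34.0 -8.0
green x -61.0 y -34.5 -8.0
green x -58.0 y -34.5 -8.0
green x -55.0 y -34.0 -8.0
green x -52.0 y -34.5 -8.0
green x -49.0 y -34.0 -8.5
green x -46.0 y -34.5 -8.5
green pages y at x=-55: [-31.0, -16.0, 19.5, 34.0, 72.5, 87.5, 88.5, 91.5, 119.0, 133.5, 135.0, 138.0]
   first page row x -63.0
   first page row x -66.5
   first page row x -71.0
   first page row x None
   first page row x -70.5
   first page row x None
red x -73.0 y 13.5 25.5
red x -70.0 y 13.5 37.0
red x -67.0 y 13.5 37.5
red x -64.0 y 13.5 37.5
red x -61.0 y 13.5 37.5
red x -58.0 y 13.5 38.0
red x -55.0 y 13.5 37.5
red x -52.0 y 13.5 37.5
red x -49.0 y 13.5 37.5
red x -46.0 y 14.5 37.5
red pages y at x=-55: [-31.5, -16.5, 20.0, 35.0, 74.0, 89.5, 90.5, 93.5, 121.5, 136.5, 138.0, 141.0]
   first page row x -62.5
   first page row x -66.5
   first page row x -71.0
   first page row x None
   first page row x -70.5
   first page row x None
cream pages y at x=-55: [-30.0, -15.5, 19.0, 33.0, 70.5, 85.0, 86.0, 89.0, 115.0, 129.5, 131.0, 134.0]
   first page row x -63.5
   first page row x -67.0
   first page row x -71.5
   first page row x None
   first page row x -70.5
   first page row x None
```

```bash
cat >> meas.py <<'E'
print("profiles x=-80..-60 step 1")
for n,z,y in(("green",.194,-23.5),("red",.188,27.),("creamb",.202,78.),("creama",.202,122.5)):
    im=rect(z)
    for dy in(-4,0,4):
        u=int((y+dy+120)*2);print(n,dy,im[30:72:2,u-1:u+2].mean((1,2)).astype(int).tolist())
E
python3 meas.py | sed -n '/prof/,$p'
```

```text
profiles x=-80..-60 step 1
green -4 [134, 131, 126, 122, 123, 122, 122, 120, 121, 120, 113, 111, 120, 113, 93, 102, 137, 164, 169, 168, 167]
green 0 [133, 132, 126, 123, 123, 120, 121, 122, 118, 102, 84, 105, 121, 113, 102, 111, 141, 166, 175, 174, 174]
green 4 [133, 132, 129, 124, 124, 123, 122, 111, 83, 63, 65, 92, 119, 122, 109, 114, 139, 166, 173, 173, 172]
red -4 [174, 174, 169, 165, 150, 114, 64, 53, 69, 85, 96, 104, 112, 147, 183, 211, 220, 220, 220, 221, 220]
red 0 [125, 124, 122, 118, 116, 112, 96, 78, 78, 89, 98, 103, 119, 153, 173, 187, 206, 212, 212, 213, 212]
red 4 [126, 126, 124, 119, 119, 119, 115, 109, 95, 80, 69, 88, 118, 153, 170, 172, 173, 172, 172, 172, 171]
creamb -4 [126, 125, 125, 124, 122, 113, 101, 94, 107, 160, 206, 203, 161, 160, 201, 219, 220, 220, 220, 219, 218]
creamb 0 [179, 179, 167, 144, 137, 118, 100, 112, 174, 213, 198, 137, 103, 145, 202, 221, 220, 220, 220, 220, 220]
creamb 4 [133, 135, 137, 136, 129, 121, 105, 108, 166, 213, 199, 137, 104, 144, 203, 222, 221, 221, 221, 220, 220]
creama -4 [133, 133, 134, 133, 133, 132, 131, 131, 122, 118, 165, 208, 202, 170, 178, 211, 220, 220, 219, 219, 218]
creama 0 [138, 138, 138, 139, 140, 137, 139, 138, 139, 179, 212, 199, 140, 106, 150, 209, 220, 220, 218, 218, 218]
creama 4 [86, 76, 77, 81, 76, 67, 68, 73, 87, 168, 212, 194, 128, 103, 153, 209, 220, 219, 220, 219, 219]
```

The spine/page lines agree within about 2 mm: green −64, red −67, creams −66. Now the bookend: I turn 90° and go above the post.

```bash
python3 -c "
from h import *
from plant import sensors
print(sensors.get_state()['joints'].round(1))
go(498.5,52,250,-87.5)"
```

```text
[  43.8    4.8  -10.    -0.   -75.2 -131.3]
t 23.0 tcp [492.5 207.3 321.1] [ 179.9    0.  -177.5] shift [ 0.001  -0.1555  0.0709] spin -1.57 F [-0.4 -0.1  0.1]
```

Request:
drive_tool(
  rows=[
    {"fingers":0.0,"x":0,"y":-0.03,"z":0,"spin":-0.17},
    {"fingers":0.0,"x":0,"y":-0.07,"z":0,"spin":-0.35},
    {"fingers":0.0,"x":0,"y":-0.11,"z":0,"spin":-0.53},
    {"fingers":0.0,"x":0.001,"y":-0.1555,"z":0,"spin":-0.71},
    {"fingers":0.0,"x":0.001,"y":-0.1555,"z":0.02,"spin":-0.89},
    {"fingers":0.0,"x":0.001,"y":-0.1555,"z":0.04,"spin":-1.07},
    {"fingers":0.0,"x":0.001,"y":-0.1555,"z":0.06,"spin":-1.25},
    {"fingers":0.0,"x":0.001,"y":-0.1555,"z":0.07,"spin":-1.43},
    {"fingers":0.0,"x":0.001,"y":-0.1555,"z":0.07,"spin":-1.57},
    {"fingers":0.0,"x":0.001,"y":-0.1555,"z":0.07,"spin":-1.57},
  ],
)

```text
time_s: 24.25
tcp_pos: [0.4976, 0.0509, 0.2492]
eef_rot: [179.9, -0.1, -87.6]
contact_force: [1.1, 0.0, 0.5]
gripper_width: 0.0439
gripper_force: 0.0
```

```bash
python3 - <<'E'
from h import *
from plant import cams,sensors
go(498.5,52,68,-87.5)
s=sensors.get_state();c=cams.capture("wrist");Pm=Pwrist(c,s)
h=cv2.cvtColor(c["pixels"],cv2.COLOR_RGB2HSV)
m=((h[...,0]>7)&(h[...,0]<17)&(h[...,1]>170)&(h[...,2]>90)).astype(np.uint8)
n,l,st,ce=cv2.connectedComponentsWithStats(m)
for i in range(1,n):
    if st[i,4]>150: print(st[i],ce[i].round(1), (plane(Pm,ce[i],.083)*1000).round(1))
for X in((486,42,83),(510,42,83),(486,62,83),(510,62,83)):
    q=Pm@np.r_[np.array(X)/1000,1];print(X,(q[:2]/q[2]).round(1))
E
```

```text
t 24.25 tcp [497.6  50.9 249.2] [ 1.799e+02 -1.000e-01 -8.760e+01] shift [-0.0012 -0.0014  0.1812] spin -0.002 F [1.1 0.  0.5]
(486, 42, 83) [293.1 190.5]
(510, 42, 83) [268.7 189.5]
(486, 62, 83) [292.  209.9]
(510, 62, 83) [268.2 209. ]
```

```bash
python3 - <<'E'
from h import *
from plant import cams,sensors
s=sensors.get_state();c=cams.capture("wrist");p=c["pixels"]
print(p[200,240:330:5].tolist());print(p[150:260:6,281].tolist())
o=(p[...,0].astype(int)-p[...,2]>95);n,l,st,ce=cv2.connectedComponentsWithStats(o.astype(np.uint8))
Pm=Pwrist(c,s)
for i in range(1,n):
    if 100<st[i,4]<20000: print(st[i],ce[i].round(1),(plane(Pm,ce[i],.083)*1000).round(1))
E
```

```text
[[220, 202, 152], [220, 201, 150], [218, 199, 148], [122, 130, 136], [120, 129, 133], [121, 130, 135], [158, 108, 62], [195, 141, 79], [194, 139, 74], [193, 136, 75], [158, 107, 58], [118, 126, 131], [121, 127, 133], [118, 127, 131], [203, 175, 128], [209, 183, 134], [206, 179, 131], [209, 184, 136]]
[[130, 99, 68], [128, 93, 66], [131, 93, 62], [186, 161, 116], [75, 78, 85], [75, 54, 35], [74, 49, 25], [106, 72, 39], [159, 108, 60], [192, 138, 75], [127, 116, 110], [116, 125, 129], [117, 122, 127], [116, 123, 127], [72, 76, 78], [64, 70, 74], [43, 44, 45], [37, 42, 42], [39, 42, 45]]
[270 194  21  15 235] [279.2 202.3] [499.5  54.8]
[ 48 324  19  19 184] [ 57.9 332.1] [746.6 218.7]
```

The post's top is centred at about (499, 53.5), as expected. I lower the jaws over it and grip.

Request:
drive_tool(
  rows=[
    {"fingers":0.0,"x":-0.0027,"y":-0.0017,"z":0.05,"spin":0},
    {"fingers":0.0,"x":-0.0027,"y":-0.0017,"z":0.1,"spin":0},
    {"fingers":0.0,"x":-0.0027,"y":-0.0017,"z":0.14,"spin":0},
    {"fingers":0.0,"x":-0.0027,"y":-0.0017,"z":0.17,"spin":0},
    {"fingers":0.0,"x":-0.0027,"y":-0.0017,"z":0.181,"spin":0},
    {"fingers":-1,"x":-0.0027,"y":-0.0017,"z":0.181,"spin":0},
    {"fingers":-1,"x":-0.0027,"y":-0.0017,"z":0.181,"spin":0},
    {"fingers":-1,"x":-0.0027,"y":-0.0017,"z":0.181,"spin":0},
    {"fingers":-1,"x":-0.0027,"y":-0.0017,"z":0.181,"spin":0},
  ],
  newtons=50,
)

```text
time_s: 25.48
tcp_pos: [0.4986, 0.0539, 0.0705]
eef_rot: [179.9, 0.0, -87.6]
contact_force: [-6.6, 1.0, 5.3]
gripper_width: 0.0239
gripper_force: 50.0
```

Request:
drive_tool(
  rows=[
    {"fingers":-1,"x":-0.004,"y":0,"z":0,"spin":0},
    {"fingers":-1,"x":-0.008,"y":0,"z":0,"spin":0},
    {"fingers":-1,"x":-0.013,"y":0,"z":0,"spin":0},
    {"fingers":-1,"x":-0.018,"y":0,"z":0,"spin":0},
    {"fingers":-1,"x":-0.023,"y":0,"z":0,"spin":0},
    {"fingers":-1,"x":-0.028,"y":0,"z":0,"spin":0},
    {"fingers":-1,"x":-0.033,"y":0,"z":0,"spin":0},
    {"fingers":-1,"x":-0.036,"y":0,"z":0,"spin":0},
    {"fingers":-1,"x":-0.039,"y":0,"z":0,"spin":0},
    {"fingers":-1,"x":-0.041,"y":0,"z":0,"spin":0},
  ],
  newtons=50,
)

```text
time_s: 26.72
tcp_pos: [0.497, 0.0943, 0.0705]
eef_rot: [179.9, -0.0, -87.6]
contact_force: [-5.6, -2.6, 4.7]
gripper_width: 0.0239
gripper_force: 50.0
```

Request:
drive_tool(
  rows=[
    {"fingers":-1,"x":-0.002,"y":0,"z":0,"spin":0},
    {"fingers":-1,"x":-0.004,"y":0,"z":0,"spin":0},
    {"fingers":-1,"x":-0.006,"y":0,"z":0,"spin":0},
    {"fingers":-1,"x":-0.008,"y":0,"z":0,"spin":0},
    {"fingers":-1,"x":-0.01,"y":0,"z":0,"spin":0},
    {"fingers":-1,"x":-0.012,"y":0,"z":0,"spin":0},
    {"fingers":-1,"x":-0.015,"y":0,"z":0,"spin":0},
    {"fingers":-1,"x":-0.018,"y":0,"z":0,"spin":0},
    {"fingers":-1,"x":-0.021,"y":0,"z":0,"spin":0},
    {"fingers":-1,"x":-0.024,"y":0,"z":0,"spin":0},
  ],
  newtons=50,
)

```text
time_s: 27.98
tcp_pos: [0.496, 0.1178, 0.0705]
eef_rot: [179.9, -0.1, -87.6]
contact_force: [-4.0, -5.2, 4.9]
gripper_width: 0.0236
gripper_force: 50.0
```

Request:
drive_tool(
  rows=[
    {"fingers":-1,"x":-0.003,"y":0,"z":0,"spin":0},
    {"fingers":-1,"x":-0.006,"y":0,"z":0,"spin":0},
    {"fingers":-1,"x":-0.009,"y":0,"z":0,"spin":0},
    {"fingers":-1,"x":-0.012,"y":0,"z":0,"spin":0},
    {"fingers":-1,"x":-0.015,"y":0,"z":0,"spin":0},
    {"fingers":-1,"x":-0.018,"y":0,"z":0,"spin":0},
    {"fingers":-1,"x":-0.021,"y":0,"z":0,"spin":0},
    {"fingers":-1,"x":-0.024,"y":0,"z":0,"spin":0},
    {"fingers":-1,"x":-0.027,"y":0,"z":0,"spin":0},
    {"fingers":-1,"x":-0.03,"y":0,"z":0,"spin":0},
  ],
  newtons=50,
)

```text
time_s: 29.22
tcp_pos: [0.4948, 0.1474, 0.0705]
eef_rot: [179.9, -0.1, -87.6]
contact_force: [-2.0, -7.9, 4.4]
gripper_width: 0.0235
gripper_force: 50.0
```

```bash
cat > top.py <<'E'
from h import *
from plant import cams
c=cams.capture("top");p=c["pixels"];cv2.imwrite("pics/topn.png",p[:,:,::-1])
a=np.radians(2.5);ca,sa=np.cos(a),np.sin(a)
def pix(x,y,z):
    q=T@[(491+x*ca-y*sa)/1000,(206+x*sa+y*ca)/1000,z,1];return q[:2]/q[2]
for z in(.188,.194,.202):
    src=np.float32([[0,0],[300,0],[0,180],[300,180]]);dst=np.float32([pix(-90+v,-120+u,z) for u,v in src])
    im=cv2.warpPerspective(p,cv2.getPerspectiveTransform(dst,src),(300,180))
    h=cv2.cvtColor(im,cv2.COLOR_RGB2HSV)
    for v in(30,60):
        w=(h[v,:,2]>150)&(h[v,:,1]<60);print(z,"pages at x",-90+v,(np.flatnonzero(np.diff(w.astype(int)))-120).tolist())
    for n,M in(("red",redmask({"pixels":im})),("green",greenmask({"pixels":im}))):
        v,u=np.nonzero(M);print(n,len(u),(np.percentile(u,[2,98])-120).tolist() if len(u) else None,(np.percentile(v,[2,98])-90).tolist() if len(u) else None)
E
python3 top.py
```

```text
0.188 pages at x -60 [143, 162]
0.188 pages at x -30 [162, 178]
red 54 [12.060000000000002, 28.939999999999998] [-76.0, -72.06]
green 239 [-6.239999999999995, 21.0] [-73.0, -59.0]
0.194 pages at x -60 [141, 160]
0.194 pages at x -30 [160, 176]
red 54 [12.0, 27.939999999999998] [-77.0, -73.0]
green 236 [-7.0, 20.0] [-74.0, -59.0]
0.202 pages at x -60 [139, 157]
0.202 pages at x -30 [-113, 158, 173]
red 53 [9.0, 25.960000000000008] [-77.0, -73.0]
green 237 [-9.0, 18.28] [-74.0, -60.0]
```

Request:
drive_tool(
  rows=[
    {"fingers":-1,"x":-0.003,"y":0,"z":0,"spin":0},
    {"fingers":-1,"x":-0.006,"y":0,"z":0,"spin":0},
    {"fingers":-1,"x":-0.009,"y":0,"z":0,"spin":0},
    {"fingers":-1,"x":-0.012,"y":0,"z":0,"spin":0},
    {"fingers":-1,"x":-0.014,"y":0,"z":0,"spin":0},
    {"fingers":-1,"x":-0.016,"y":0,"z":0,"spin":0},
    {"fingers":-1,"x":-0.019,"y":0,"z":0,"spin":0},
    {"fingers":-1,"x":-0.022,"y":0,"z":0,"spin":0},
    {"fingers":-1,"x":-0.025,"y":0,"z":0,"spin":0},
    {"fingers":-1,"x":-0.025,"y":0,"z":0,"spin":0},
  ],
  newtons=50,
)

```text
time_s: 30.52
tcp_pos: [0.4938, 0.1721, 0.0705]
eef_rot: [179.9, -0.1, -87.6]
contact_force: [-2.3, -8.6, 3.9]
gripper_width: 0.0237
gripper_force: 50.0
```

Request:
drive_tool(
  rows=[
    {"fingers":-1,"x":-0.002,"y":0,"z":0,"spin":0},
    {"fingers":-1,"x":-0.004,"y":0,"z":0,"spin":0},
    {"fingers":-1,"x":-0.006,"y":0,"z":0,"spin":0},
    {"fingers":-1,"x":-0.008,"y":0,"z":0,"spin":0},
    {"fingers":-1,"x":-0.01,"y":0,"z":0,"spin":0},
    {"fingers":-1,"x":-0.01,"y":0,"z":0,"spin":0},
  ],
  newtons=50,
)

```text
time_s: 31.28
tcp_pos: [0.4934, 0.182, 0.0705]
eef_rot: [179.9, -0.1, -87.6]
contact_force: [-2.3, -9.9, 5.2]
gripper_width: 0.024
gripper_force: 50.0
```

Forces are as expected (about 10 N). I go on in small steps.

Request:
drive_tool(
  rows=[
    {"fingers":-1,"x":-0.002,"y":0,"z":0,"spin":0},
    {"fingers":-1,"x":-0.004,"y":0,"z":0,"spin":0},
    {"fingers":-1,"x":-0.006,"y":0,"z":0,"spin":0},
    {"fingers":-1,"x":-0.008,"y":0,"z":0,"spin":0},
    {"fingers":-1,"x":-0.008,"y":0,"z":0,"spin":0},
  ],
  newtons=50,
)

```text
time_s: 31.9
tcp_pos: [0.493, 0.1894, 0.0705]
eef_rot: [179.9, -0.2, -87.6]
contact_force: [-0.8, -11.8, 5.3]
gripper_width: 0.0238
gripper_force: 50.0
```

Request:
drive_tool(
  rows=[
    {"fingers":-1,"x":-0.001,"y":0,"z":0,"spin":0},
    {"fingers":-1,"x":-0.002,"y":0,"z":0,"spin":0},
    {"fingers":-1,"x":-0.003,"y":0,"z":0,"spin":0},
    {"fingers":-1,"x":-0.003,"y":0,"z":0,"spin":0},
  ],
  newtons=50,
)

```text
time_s: 32.4
tcp_pos: [0.4929, 0.1919, 0.0705]
eef_rot: [179.9, -0.2, -87.6]
contact_force: [1.3, -15.4, 4.6]
gripper_width: 0.0237
gripper_force: 50.0
```

Request:
drive_tool(
  rows=[
    {"fingers":-1,"x":-0.001,"y":0,"z":0,"spin":0},
    {"fingers":-1,"x":-0.002,"y":0,"z":0,"spin":0},
    {"fingers":-1,"x":-0.002,"y":0,"z":0,"spin":0},
  ],
  newtons=50,
)

```text
time_s: 32.78
tcp_pos: [0.4929, 0.1935, 0.0705]
eef_rot: [179.9, -0.2, -87.6]
contact_force: [1.6, -16.4, 5.3]
gripper_width: 0.0239
gripper_force: 50.0
```

Request:
drive_tool(
  rows=[
    {"fingers":-1,"x":-0.001,"y":0,"z":0,"spin":0},
    {"fingers":-1,"x":-0.0015,"y":0,"z":0,"spin":0},
    {"fingers":-1,"x":-0.0015,"y":0,"z":0,"spin":0},
  ],
  newtons=50,
)

```text
time_s: 33.15
tcp_pos: [0.4928, 0.1946, 0.0705]
eef_rot: [179.9, -0.3, -87.6]
contact_force: [2.7, -18.2, 4.8]
gripper_width: 0.024
gripper_force: 50.0
```

Request:
drive_tool(
  rows=[
    {"fingers":-1,"x":-0.001,"y":0,"z":0,"spin":0},
    {"fingers":-1,"x":-0.0018,"y":0,"z":0,"spin":0},
    {"fingers":-1,"x":-0.0018,"y":0,"z":0,"spin":0},
  ],
  newtons=50,
)

```text
time_s: 33.52
tcp_pos: [0.4927, 0.1961, 0.0705]
eef_rot: [179.8, -0.3, -87.6]
contact_force: [2.5, -19.7, 5.9]
gripper_width: 0.0237
gripper_force: 50.0
```

Request:
drive_tool(
  rows=[
    {"fingers":-1,"x":-0.001,"y":0,"z":0,"spin":0},
    {"fingers":-1,"x":-0.001,"y":0,"z":0,"spin":0},
    {"fingers":-1,"x":-0.001,"y":0,"z":0,"spin":0},
  ],
  newtons=50,
)

```text
time_s: 33.9
tcp_pos: [0.4927, 0.197, 0.0705]
eef_rot: [179.8, -0.3, -87.6]
contact_force: [4.1, -21.2, 5.2]
gripper_width: 0.0235
gripper_force: 50.0
```

The row is pressed with about 21 N. I release, rise clear and check.

Request:
drive_tool(
  rows=[
    {"fingers":-0.1,"x":0,"y":0,"z":0,"spin":0},
    {"fingers":0.0,"x":0,"y":0,"z":0,"spin":0},
    {"fingers":0.0,"x":0,"y":0,"z":0,"spin":0},
    {"fingers":0.0,"x":0,"y":0,"z":-0.03,"spin":0},
    {"fingers":0.0,"x":0,"y":0,"z":-0.07,"spin":0},
    {"fingers":0.0,"x":0,"y":0,"z":-0.12,"spin":0},
    {"fingers":0.0,"x":0,"y":0,"z":-0.18,"spin":0},
    {"fingers":0.0,"x":0,"y":0,"z":-0.24,"spin":0},
    {"fingers":0.0,"x":0,"y":0,"z":-0.28,"spin":0},
    {"fingers":0.0,"x":0,"y":0,"z":-0.28,"spin":0},
  ],
)

```text
time_s: 35.15
tcp_pos: [0.4947, 0.2024, 0.3536]
eef_rot: [-179.7, 0.2, -87.5]
contact_force: [-0.3, -0.4, -1.2]
gripper_width: 0.0438
gripper_force: 0.0
```

Request:
drive_tool(
  rows=[
    {"fingers":0.0,"x":-0.02,"y":0,"z":0,"spin":0.17},
    {"fingers":0.0,"x":-0.04,"y":0,"z":0,"spin":0.35},
    {"fingers":0.0,"x":-0.06,"y":0,"z":0,"spin":0.53},
    {"fingers":0.0,"x":-0.06,"y":0,"z":0,"spin":0.71},
    {"fingers":0.0,"x":-0.06,"y":0,"z":0,"spin":0.89},
    {"fingers":0.0,"x":-0.06,"y":0,"z":0,"spin":1.07},
    {"fingers":0.0,"x":-0.06,"y":0,"z":0,"spin":1.25},
    {"fingers":0.0,"x":-0.06,"y":0,"z":0,"spin":1.43},
    {"fingers":0.0,"x":-0.06,"y":0,"z":0,"spin":1.57},
    {"fingers":0.0,"x":-0.06,"y":0,"z":0,"spin":1.57},
  ],
)

```text
time_s: 36.4
tcp_pos: [0.4907, 0.2614, 0.3487]
eef_rot: [-180.0, -0.1, -177.4]
contact_force: [0.1, 0.0, 0.1]
gripper_width: 0.044
gripper_force: 0.0
```

```bash
sed -i 's/-23.5),("red",.188,27.),("creamb",.202,78.),("creama",.202,122.5)/71.),("red",.188,92.5),("creamb",.202,112.),("creama",.202,130.)/' meas.py; python3 meas.py
```

```text
[0.4907 0.2614 0.3487]
green x -70.0 y 63.0 77.5
green x -67.0 y 63.0 85.0
green x -64.0 y 64.0 86.5
green x -61.0 y 64.0 86.5
green x -58.0 y 64.0 86.0
green x -55.0 y 64.5 86.0
green x -52.0 y 64.0 86.0
green x -49.0 y 64.0 86.5
green x -46.0 y 64.0 86.5
green pages y at x=-55: [68.5, 84.0, 89.0, 103.5, 110.5, 143.5, 144.0, 147.0]
   first page row x -63.5
   first page row x -66.5
   first page row x -71.5
   first page row x None
red x -73.0 y 78.5 93.0
red x -70.0 y 81.5 107.0
red x -67.0 y 88.5 108.0
red x -64.0 y 106.5 108.0
red x -61.0 y 106.5 108.0
red x -58.0 y 106.5 108.0
red x -55.0 y 106.5 108.0
red x -52.0 y 106.5 108.0
red x -49.0 y 107.0 108.0
red x -46.0 y 106.5 108.0
red pages y at x=-55: [68.5, 84.5, 89.5, 104.5, 111.5, 149.0]
   first page row x -63.0
   first page row x -66.5
   first page row x -71.5
cream pages y at x=-55: [68.0, 83.0, 88.0, 102.5, 109.0, 141.0, 141.5, 144.5]
   first page row x -64.0
   first page row x -67.0
   first page row x -72.0
   first page row x None
profiles x=-80..-60 step 1
green -4 [130, 131, 129, 125, 124, 124, 118, 100, 71, 63, 
[... 580 characters left out ...]
 178, 177]
creamb -4 [127, 129, 127, 127, 127, 118, 101, 95, 100, 102, 112, 125, 130, 131, 130, 129, 130, 130, 129, 130, 130]
creamb 0 [127, 127, 127, 127, 126, 119, 106, 98, 113, 155, 180, 168, 135, 152, 201, 215, 215, 214, 214, 215, 219]
creamb 4 [127, 127, 127, 125, 125, 121, 111, 114, 170, 215, 203, 146, 110, 154, 206, 222, 223, 223, 222, 222, 222]
creama -4 [177, 182, 181, 179, 179, 178, 179, 163, 124, 106, 141, 185, 203, 207, 209, 210, 211, 213, 216, 215, 212]
creama 0 [136, 139, 137, 137, 135, 135, 133, 128, 114, 134, 187, 213, 191, 143, 168, 210, 222, 223, 222, 221, 222]
creama 4 [127, 127, 127, 129, 127, 128, 129, 127, 141, 187, 215, 192, 130, 104, 162, 210, 222, 222, 223, 222, 222]
```

Green spans y 64–86, red 86–108 and the creams 108–144 in rack coordinates, so there are no gaps. All stand upright with spines in line to about 3 mm, and the arm is clear.

```bash
python3 -c "
from plant import r
print(r.close_job())"
```

```text
the job is handed in; nothing more can be done
None
```

I handed the job in after about 36 s on the clock: red and green stand upright beside the cream books with no measurable gaps and spines in line to about 3 mm, clamped against the cork pad with a push of about 21 N; green slipped once into the sorter's other slot on the way, and setting red down peaked at about 43 N through the gripped book.

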